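# Change over the gearhead run-in stand

### The job

Change over the gearhead run-in stand. First switch it off by turning its selector to the white mark; then lift the finished gearhead (green band) off its spindle and stand it upright in the empty black tray, and with small wiggles ease every fresh gearhead out of its tight cutout in the foam-lined case by its hexagon end, keeping the case down on the bench, and lower each fully home over a spindle of its own and that spindle's brass anti-rotation pin. When all are mounted, turn the selector to the green mark; knock nothing over on the way.

Things in the scene. Friction and masses are not known exactly. Their poses are not given: they have to be found in the camera images.
- stand: run-in stand, fixed; place and yaw vary. Green housing 118 mm deep (x), 325 long (y), grey motor behind its -y end (to x = 119 mm, 76 high); dark deck 48 mm above the bench with three spindles in a row along y, 75 mm apart; at its -y end a control box, top 94 mm above the bench. Origin: on the bench under the middle spindle; x away from the robot, y left
- spindle_1 (a point): left spindle: centre of its square steel seat (58 mm wide, 51 mm above the bench), on the shaft's axis; axes as the stand's. The dark shaft is 10 mm thick and rises 25 mm above the seat, the last 6 mm tapered to 5 mm; the brass pin is 6 mm thick and rises 15 mm, the last 3 mm tapered to 2 mm; it stands 16 mm from the shaft's axis on the stand's -x side
- spindle_2 (a point): middle spindle: centre of its seat; all as spindle_1. A gearhead mounted fully home stands flat on the seat, its x along the stand's x, the shaft in its bore and the brass pin in its pin hole. Any gearhead fits any spindle
- spindle_3 (a point): right spindle, next to the control box (box wall 46 mm from its axis): centre of its seat; all as spindle_1
- case: loose black case with grey foam, 2.2 kg, 108 mm deep (x), 262 long (y), walls 46 mm high, foam top at 42 mm; three 54 mm square cutouts along y, at y = +75, 0 and -75 mm, x = 0; lid folded flat behind it (x 60 to 163 mm, 18 high). Origin: centre of the underside of the part with the cutouts; x away from the robot, y left. It can be shoved along the bench; a rough pull lifts it
- gearhead_a: fresh gearhead, 0.23 to 0.43 kg, output up: square aluminium gearcase 50 x 50 x 36 mm high, on it a dark collar 35 mm across, 4 high, then a steel hexagon 27 mm across flats, 30 high (40 to 70 mm above the underside) to hold it by; two flats face its own +x and -x. Origin: centre of the underside, z up. In the case cutout at y = +75 mm, axes as the case's; may be absent
- gearhead_b: fresh, like gearhead_a, in the cutout at y = 0; may be absent. In every gearhead's underside: a central bore 12.5 mm wide, and a pin hole 9 mm wide centred 16 mm from the bore's axis on the gearhead's own -x side, both 28 mm deep. A red dot on top of the gearcase at its -x edge shows that side
- gearhead_c: fresh, like gearhead_a, in the cutout at y = -75 mm; may be absent. Every fresh gearhead starts with its underside 10 mm above the case's underside, 32 mm deep in the foam, and is squeezed from its +x and -x sides by two sprung foam lips: pulling it out takes about 8 to 18 N with its weight, and it is free once raised 35 mm
- selector (a joint): selector, a black pointer knob on the control box: angle in rad, clockwise from above positive. Four sprung detents: 0 = white mark (off), 0.7 = yellow, 1.4 = green (run-in), 2.1 = red (full speed); stops at -0.12 and 2.22. Let go within 0.2 rad of a mark, it settles there; passing a detent takes up to 0.06 Nm. Starts anywhere from yellow to red
- selector_grip (a point): point on the selector's axis, at mid-height of its grip bar. The bar is 42 mm long, 12 mm wide and 26 mm high (from 13 mm below to 13 mm above this point), on a flat skirt 46 mm across whose top lies 12 mm below it; the dial plate lies 21 mm below it
- selector_tip (a point): tip of the selector's pointer: the end of the grip bar with the white line, 21 mm from the axis, at the same height as selector_grip. At joint value q the pointer stands 1.05 - q rad anticlockwise (seen from above) of the stand's +x
- gearhead_done: the finished gearhead: shaped and marked as the others, but with a green band round the gearcase and a green collar. Starts fully home on the middle spindle, its axes as the stand's; it lifts off freely and is clear of the shaft once raised 25 mm
- out_tray: empty loose black plastic tray for finished work, 0.35 kg, 130 mm wide (own x) and 270 long (own y) over its rim, 44 high, floor 2 mm thick; a divider 36 mm high at own y = 30 mm parts it. It lies behind the stand, across the robot's view, the larger compartment (own y from -128 to 29 mm, 114 mm wide inside) to the robot's left. Origin: centre of the underside
- tray_well (a point): centre of the floor of the tray's larger compartment, 50 mm from the tray's centre toward the robot's left, 2 mm above the bench
- jar_1: loose glass jar with a grey lid, 56 mm across and 90 mm high, a bystander behind the work. Origin: centre of its underside
- aerosol_1: loose spray can, 67 mm across and 189 mm high, a bystander behind the work. Origin: centre of its underside

How it is judged:
By the outcome, as a careful person would: the job done as asked, in the order asked, and still so for the second after the job is handed in, with the robot touching nothing.
Of gearhead_a, gearhead_b, gearhead_c only 2 to 3 are there at a start; the rules pass over those that are not, and their reading is None.
At some moment in a run one of case, out_tray may be knocked a few centimetres aside while the robot is not near it.
It also fails if it takes over 210 s, if anything falls off the work surface, if the arm or the gripper's body presses on something with over 40 N, if the wrist force passes 120 N, or if a joint passes its speed limit or range.

### The arm

A 6-joint arm with a two-finger parallel gripper is mounted at the origin on a cart in front of the work surface, level with it; the furniture and walls round the work are solid. World frame = base frame: x ahead of the robot, y to its left, z up, the work surface at z = 0. Lengths are in mm, angles in rad, forces in N, time in s.
With the tool pointing down it reaches from about 350 to 875 mm from the base axis. Payload 4.2 kg.
Tool frame: the origin (TCP) lies at the very end of the fingers, on their centre line; the grasp point (between the pads) lies arm.grip_depth behind it (arm.grip_depth is the distance from the TCP to the grasp point, in mm); x points along the fingers, y is the direction in which the jaws open and shut, and the axes are right-handed (so a half turn about x gives the same grasp; the last joint's range is limited). The gripper opens to 85 mm and grips with 20 to 120 N. Pads are 22 mm wide; open, the fingers measure 114 mm over their backs; the gripper's body (76 mm by 85 mm) begins 54 mm behind the grasp point. The pads swing forward as they close: fully open they stand 13 mm farther back than shut.
Start: joints at [1.582, 0.385, 0.008, 0, -1.194, -0.259], TCP at [153.263, 605.896, 231.312] pointing down, gripper open.
Joint ranges: [-3.14, 3.14], [-1.21, 2.06], [-1.07, 1.41], [-3.16, 2.05], [-2.99, -0.16], [-3.1, 3.1]. Speed limits (rad/s): [2.79, 2.79, 3.14, 3.14, 3.14, 3.14].

### API

Orientations are given as a unit quaternion [x, y, z, w].
In Python, from bench import arm, get_image, models gives the robot as it stands.
- The arm moves only by the tool arm_command, never from a script. Its argument "rows" is a list of rows, each an object of numbers: "dx", "dy", "dz": the shift along the tool's x, y, z in m; "wx", "wy", "wz": the turn, a rotation vector about the tool's x, y, z in degrees; "gripper": the closure, from -1 (fully open) to 1 (shut). A call has exactly 8 rows; each row is the pose to reach, as a shift and turn from the pose measured when the call began, along the tool's axes at that moment; what a row does not reach only later rows make up. A row lasts 1/10 s, in which the tool goes at most 50 mm and 8.59 degrees, less where a joint would pass 70% of its speed; a pose out of reach is approached as far as the arm can. A call with a gripper value outside its range is refused whole. The fingers move at their own pace and stop on an object; the grip force is fixed at half the most. Time passes only in rows, so rows that repeat a pose let the fingers close, or fill a call up. It gives the time, the measured TCP pose, the force and the opening at its end, in the units of the state.
- arm.read_state(): the state, without advancing time (a new reading comes with each control period).
- get_image(name): name is "scene" or "top" or "wrist"; returns a dict with "img" (420x560x3 uint8, red, green, blue), "K" (3x3 intrinsics, pixels), "rvec" (rotation vector, rad) and "tvec" (3), from world to camera coordinates, as OpenCV has them; the wrist camera has in their place "T_tool_cam" (4x4, takes a point from camera to tool coordinates, whose origin is the TCP and whose axes are the tool frame's). Camera axes: x right, y down, z forward; pixel columns grow to the right and rows downward; lengths in mm; the calibration is good to about 2 mm. A picture is of the moment at which its call begins: read the wrist's pose just before it. There is no depth.
- arm.job_done(): hands the job in, once; it reports no verdict.
Trained networks look in the newest picture that a camera, given by its name, has taken for a name from the list of things; names that differ only in an ending like _2 or _b are one class to them, and where a whole thing is asked for, a point or a joint stands for the part that bears it (a point fixed in the world has none). Each returns a list of dicts, best first, with "conf" (0 to 1); they miss things now and then, are a little off and sometimes report something else, mostly with a low value. They report only what shows in the picture. A call takes as long as a camera call.
- models.cut_out(camera, query): "mask" (420x560 bool, what is visible of it) and "extent" ([left, top, right, bottom] in pixels, round what is visible of it).
The state is a dict: "clock": time; "joints": joint angles; "joint_vel": joint speeds; "joint_efforts": joint torques, N m; "position": TCP position; "ee_rot": TCP orientation; "contact_force": force on the tool from outside, world axes, zero at the start; "wrist_torque": the same for the moment, N m; "gripper_width": finger opening in mm.
Only numpy, scipy, OpenCV 4.12 (cv2) and the standard library are available. Lean on these libraries where they do the work, as an engineer would, in place of code of your own. Each camera call takes 0.05 s, during which the arm holds its last target.

## Working session

There is one attempt and no reset: what is moved stays moved. The work goes in short steps, Python scripts to look and compute and a tool call to move; the robot and the scene stay as the last step left them, time stands still between calls to the robot, and variables do not carry over. Pictures are saved under pics/ and viewed, and the job is handed in when it is done.

Besides the shell and the picture viewer there is one more tool, called after ">>>" as name(argument=value, ...), one argument or row to a line, values as JSON. arm_command: Moves the arm, as the interface text tells. Its arguments: {"type":"object","properties":{"rows":{"type":"array"}},"required":["rows"]}

```bash
ls; mkdir -p pics; python3 - <<'E'
from bench import arm, get_image, models
import cv2,numpy as np
s=arm.read_state()
for k,v in s.items(): print(k,v)
print([a for a in dir(arm) if a[0]!='_'], arm.grip_depth)
for n in ["scene","top","wrist"]:
    d=get_image(n); cv2.imwrite(f"pics/0_{n}.png",d["img"][:,:,::-1])
    print(n,{k:v for k,v in d.items() if k!='img'})
E
```

```text
pics
clock 0.0
joints [ 1.58161423e+00  3.85545723e-01  6.64179520e-03 -5.10886403e-04
 -1.19403201e+00 -2.58601558e-01]
joint_vel [-0.00045421 -0.00111789  0.00090144 -0.0002612   0.00032088  0.00024398]
joint_efforts [-5.06738979e-04 -3.92285299e+01  1.88403815e+01  4.18626264e+00
 -4.56544323e-03 -3.11189048e-06]
position [153.11906927 605.34569919 230.23262889]
ee_rot [-0.70161354  0.08821904  0.70174307  0.08667472]
contact_force [0.1279539  0.4892406  0.32114357]
wrist_torque [ 0.00458045 -0.04998483  0.0377224 ]
gripper_width 85.60372136553082
['IKError', 'grip_depth', 'job_done', 'read_state'] 18.700000000000003
scene {'K': array([[394.13553464,   0.        , 281.86500842],
       [  0.        , 394.13553464, 203.99937308],
       [  0.        ,   0.        ,   1.        ]]), 'rvec': array([ 2.04311206, -1.05947094,  0.48703756]), 'tvec': array([-351.97840358,  423.91097286,  702.80460443])}
top {'K': array([[527.38888963,   0.        , 283.89114798],
       [  0.        , 527.38888963, 213.59944394],
       [  0.        ,   0.        ,   1.        ]]), 'rvec': array([ 2.14209094, -2.11224352,  0.17198462]), 'tvec': array([  22.95118627,  636.84962143, 1487.74882032])}
wrist {'K': array([[353.9327455 ,   0.        , 279.48610549],
       [  0.        , 353.9327455 , 210.399614  ],
       [  0.        ,   0.        ,   1.        ]]), 'T_tool_cam': array([[-4.94976693e-04, -2.95630695e-01,  9.55302176e-01,
        -1.42668406e+02],
       [ 9.99999811e-01, -4.93920468e-04,  3.65286039e-04,
         8.86792380e-01],
       [ 3.63853532e-04,  9.55302176e-01,  2.95630884e-01,
        -7.62182963e+01],
       [ 0.00000000e+00,  0.00000000e+00,  0.00000000e+00,
         1.00000000e+00]])}
```

View pics/0_top.png

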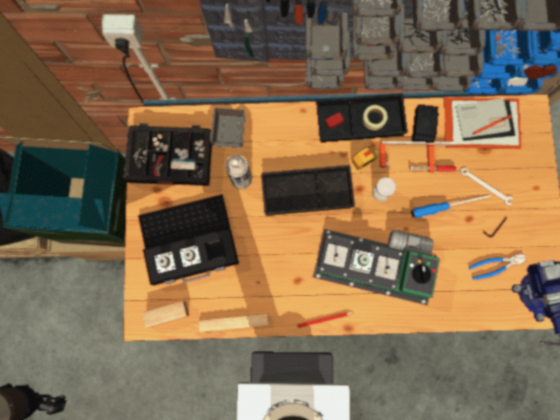

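View pics/0_scene.png

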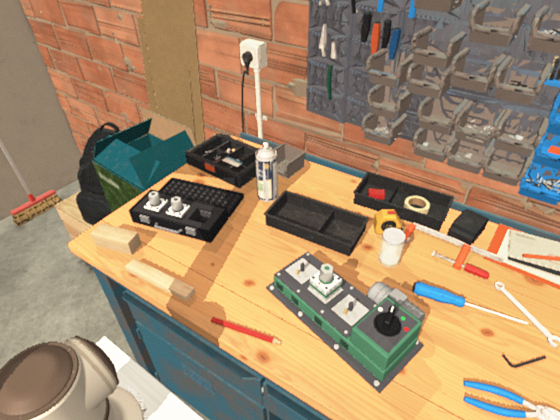

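View pics/0_wrist.png

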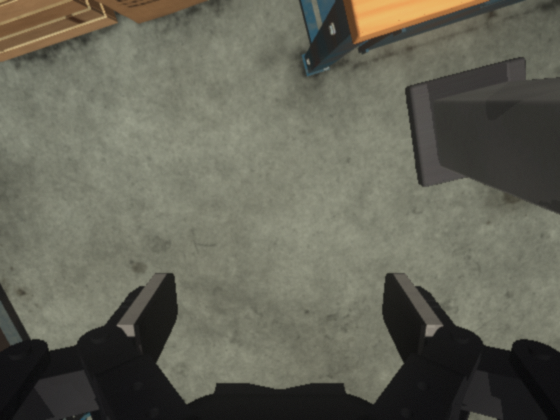

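```bash
cat > h.py <<'E'
from bench import arm, get_image, models
import cv2,numpy as np
from scipy.spatial.transform import Rotation as Ro
from scipy.optimize import least_squares
def cam(name):
    s=arm.read_state(); d=get_image(name)
    if name=='wrist':
        T=np.eye(4);T[:3,:3]=Ro.from_quat(s['ee_rot']).as_matrix();T[:3,3]=s['position']
        W=np.linalg.inv(T@d['T_tool_cam']); d['R']=W[:3,:3]; d['t']=W[:3,3]
    else:
        d['R']=cv2.Rodrigues(np.array(d['rvec']))[0]; d['t']=np.array(d['tvec'])
    return d
def proj(d,P):
    P=np.atleast_2d(P)@d['R'].T+d['t']; q=P@d['K'].T; return q[:,:2]/q[:,2:]
def unproj(d,uv,z):
    uv=np.atleast_2d(uv).astype(float); r=np.c_[uv,np.ones(len(uv))]@np.linalg.inv(d['K']).T@d['R']
    C=-d['R'].T@d['t']; k=(z-C[2])/r[:,2]; return C+r*k[:,None]
def save(d,n,crop=None,scale=1,pts=None):
    im=d['img'][:,:,::-1].copy()
    if crop: x0,y0,x1,y1=crop
    else: x0,y0,x1,y1=0,0,560,420
    im=cv2.resize(im[y0:y1,x0:x1],None,fx=scale,fy=scale,interpolation=cv2.INTER_CUBIC)
    if pts is not None:
        for i,(u,v) in enumerate(pts):
            cv2.circle(im,(int((u-x0+.5)*scale),int((v-y0+.5)*scale)),3,(255,0,255),1)
    cv2.imwrite(f"pics/{n}.png",im)
def down(yaw):
    # tool x down, tool y (jaw) at angle yaw in world xy ; z = x cross y
    x=np.array([0,0,-1.]);y=np.array([np.cos(yaw),np.sin(yaw),0]);z=np.cross(x,y)
    return Ro.from_matrix(np.c_[x,y,z])
def plan(p,yaw,s=None):
    s=s or arm.read_state(); R0=Ro.from_quat(s['ee_rot']); p0=np.array(s['position'])
    d=R0.inv().apply(np.array(p)-p0)/1000
    best=None
    for k in (0,np.pi):
        w=(R0.inv()*down(yaw+k)).as_rotvec(degrees=True)
        if best is None or np.linalg.norm(w)<np.linalg.norm(best): best=w
    print('d',np.round(d,4),'w',np.round(best,2),'dist',round(np.linalg.norm(d)*1000,1))
def st():
    s=arm.read_state();R=Ro.from_quat(s['ee_rot']).as_matrix()
    print('t',round(s['clock'],2),'p',np.round(s['position'],1),'xax',np.round(R[:,0],3),'jawyaw',round(np.degrees(np.arctan2(R[1,1],R[0,1])),2),'F',np.round(s['contact_force'],1),'T',np.round(s['wrist_torque'],2),'w',round(s['gripper_width'],1),'j',np.round(s['joints'],2))
    return s
E
python3 - <<'E'
from h import *
st()
for n in ['top','scene']:
    d=cam(n)
    for q in ['stand','case','gearhead_a','selector','gearhead_done','out_tray','jar_1','aerosol_1']:
        for r in models.cut_out(n,q)[:4]:
            e=r['extent'];ys,xs=np.nonzero(r['mask']);c=(xs.mean(),ys.mean())
            print(n,q,round(r['conf'],2),np.round(e,1),np.round(c,1),np.round(unproj(d,c,30)[0],0))
d=cam('top'); save(d,'1_top_stand',(300,215,450,315),5); save(d,'1_top_case',(130,185,250,295),5)
E
```

```text
t 0.15 p [153.2 605.5 230.5] xax [-0.    -0.002 -1.   ] jawyaw -104.2 F [ 0.3 -1.3 -0.4] T [-0.04  0.02  0.01] w 85.1 j [ 1.58  0.39  0.01 -0.   -1.19 -0.26]
top stand 0.73 [310.2 228.4 438.9 303.1] [380.6 264.2] [ 495. -252.   30.]
top case 0.73 [138.9 196.1 240.6 284.5] [188.1 238.6] [562. 314.  30.]
top gearhead_a 0.83 [156.2 255.1 173.9 271.6] [164.5 262.1] [492. 380.  30.]
top gearhead_a 0.77 [179.5 246.1 200.3 265.1] [189.8 255.7] [512. 307.  30.]
top selector 0.67 [413.1 263.9 430.5 280.5] [420.7 273.2] [ 470. -368.   30.]
top gearhead_done 0.54 [352.5 248.4 374.1 273.1] [361.6 260.3] [ 505. -197.   30.]
top out_tray 0.95 [260.4 167.5 354.2 216.1] [307.1 190.2] [713. -36.  30.]
top jar_1 0.85 [373.  178.2 397.  204.1] [383.1 189.3] [ 719. -264.   30.]
top aerosol_1 0.87 [228.4 155.9 251.6 191.6] [237.7 171.5] [768. 173.  30.]
top aerosol_1 0.68 [313.6 229.7 439.3 306.8] [380.3 264.5] [ 494. -252.   30.]
scene stand 0.78 [267.9 252.  424.1 391.2] [354. 320.] [ 481. -282.   30.]
scene case 0.85 [128.7 178.1 247.3 244.6] [189.2 208.8] [544. 290.  30.]
scene gearhead_a 0.72 [164.6 195.2 188.8 217.9] [176.9 207. ] [529. 326.  30.]
scene gearhead_a 0.51 [141.9 189.8 166.5 209.5] [154.6 201.2] [510. 402.  30.]
scene selector 0.71 [377.  303.  399.8 332.4] [387.3 321.2] [ 519. -342.   30.]
scene gearhead_done 0.93 [310.3 263.7 339.2 299.2] [324.8 281.9] [ 536. -176.   30.]
scene gearhead_done 0.33 [378.8 307.9 398.6 333.7] [387.8 321.5] [ 519. -344.   30.]
scene out_tray 0.65 [266.3 193.2 366.3 255.7] [315.7 221.3] [708. -44.  30.]
scene jar_1 0.65 [375.8 227.2 405.  266.4] [390.5 246.4] [ 735. -256.   30.]
scene aerosol_1 0.68 [257.9 142.8 278.4 199. ] [266.  172.5] [821. 217.  30.]
scene aerosol_1 0.54 [379.8 226.7 404.5 265.5] [390.8 246.7] [ 734. -257.   30.]
```

View pics/1_top_stand.png

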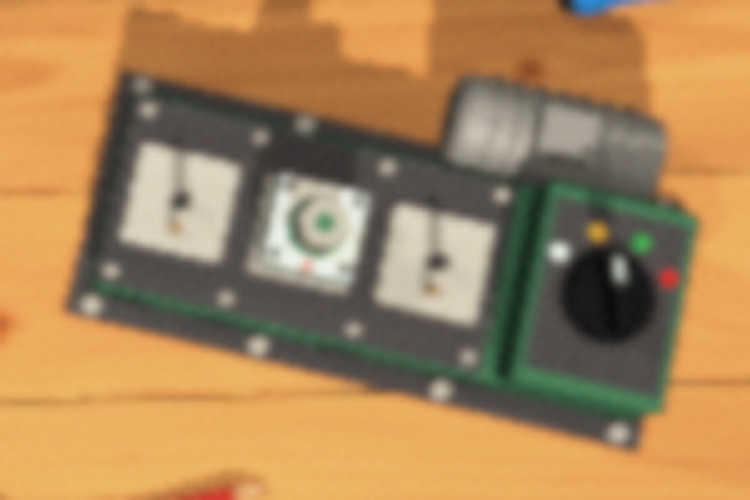

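View pics/1_top_case.png

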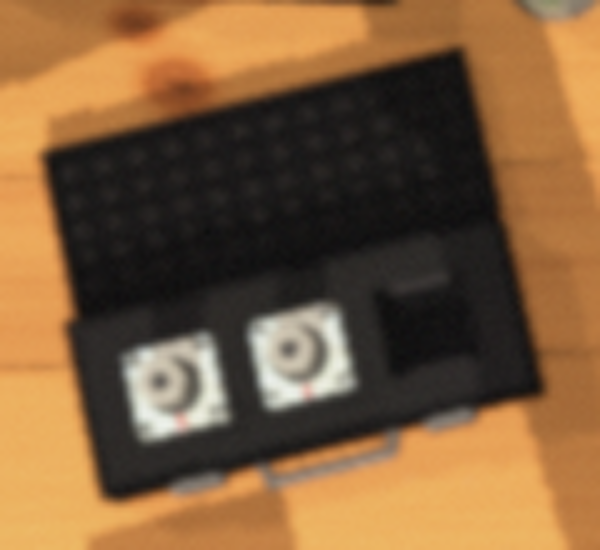

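```bash
python3 - <<'E'
from h import *
d=cam('top')
f=lambda u,v,o,z:unproj(d,(u/5+o[0]-.5+.1,v/5+o[1]-.4),z)[0]
o=(300,215)
A=f(181,203,o,51);B=f(434,264,o,51);print(A,B,(A+B)/2)
v=A-B;print(np.linalg.norm(v),np.degrees(np.arctan2(-v[0],v[1])))
print('sel',f(606,295,o,110),f(620,268,o,128))
o=(130,185)
A=f(176,388,o,46);B=f(302,358,o,46);print(A,B);v=A-B;print(np.linalg.norm(v),np.degrees(np.arctan2(-v[0],v[1])))
E
```

```text
[ 517.1037826  -119.90354442   51.        ] [ 483.9947508  -265.24922773   51.        ] [ 500.5492667  -192.57638607   51.        ]
149.06902979352188 -12.83272157715737
sel [ 463.99582407 -348.81340384  110.        ] [ 477.6646677 -352.4029715  128.       ]
[490.31223079 375.40868885  46.        ] [508.75227124 302.96420388  46.        ]
74.75452156361153 14.280818006193986
```

```bash
python3 - <<'E'
from h import *
plan((480,200,300),np.radians(-104.2-70))
E
```

```text
d [-0.0687  0.3134 -0.4163] w [70. -0. -0.] dist 525.6
```

>>> arm_command(
  rows=[
    {"dx":-0.01,"dy":0.025,"dz":-0.035,"wx":6,"gripper":-1},
    {"dx":-0.03,"dy":0.055,"dz":-0.075,"wx":13,"gripper":-1},
    {"dx":-0.04,"dy":0.085,"dz":-0.115,"wx":20,"gripper":-1},
    {"dx":-0.05,"dy":0.115,"dz":-0.155,"wx":27,"gripper":-1},
    {"dx":-0.06,"dy":0.145,"dz":-0.19,"wx":34,"gripper":-1},
    {"dx":-0.065,"dy":0.175,"dz":-0.23,"wx":41,"gripper":-1},
    {"dx":-0.069,"dy":0.205,"dz":-0.27,"wx":48,"gripper":-1},
    {"dx":-0.069,"dy":0.235,"dz":-0.31,"wx":54,"gripper":-1},
  ],
)

```text
validation failed for argument at $.ro...
```

```bash
python3 - <<'E'
from h import *
st()
plan((480,-60,300),np.radians(-104.2-98))
E
```

```text
t 1.15 p [153.3 605.9 231.3] xax [ 0. -0. -1.] jawyaw -104.2 F [-0.4 -0.5 -0.4] T [ 0.03  0.01 -0.04] w 85.4 j [ 1.58  0.38  0.01  0.   -1.19 -0.26]
d [-0.0687  0.5654 -0.4801] w [-82.  -0.  -0.] dist 744.9
```

>>> arm_command(
  rows=[
    {"dx":-0.01,"dy":0.025,"dz":-0.035,"wx":6,"wy":0,"wz":0,"gripper":-1},
    {"dx":-0.03,"dy":0.055,"dz":-0.075,"wx":13,"wy":0,"wz":0,"gripper":-1},
    {"dx":-0.04,"dy":0.085,"dz":-0.115,"wx":20,"wy":0,"wz":0,"gripper":-1},
    {"dx":-0.05,"dy":0.115,"dz":-0.155,"wx":27,"wy":0,"wz":0,"gripper":-1},
    {"dx":-0.06,"dy":0.145,"dz":-0.19,"wx":34,"wy":0,"wz":0,"gripper":-1},
    {"dx":-0.065,"dy":0.175,"dz":-0.23,"wx":41,"wy":0,"wz":0,"gripper":-1},
    {"dx":-0.069,"dy":0.205,"dz":-0.27,"wx":48,"wy":0,"wz":0,"gripper":-1},
    {"dx":-0.069,"dy":0.235,"dz":-0.31,"wx":54,"wy":0,"wz":0,"gripper":-1},
  ],
)

```text
clock: 1.95
position: [395.1, 303.1, 301.5]
ee_rot: [0.585, -0.397, -0.585, -0.398]
contact_force: [0.5, 1.3, 0.2]
gripper_width: 85.6
```

```bash
python3 - <<'E'
from h import *
st()
plan((480,-60,300),np.radians(-104.2-98))
E
```

```text
t 1.95 p [395.1 303.1 301.5] xax [ 0.002  0.002 -1.   ] jawyaw -158.42 F [0.5 1.3 0.2] T [ 0.13 -0.04 -0.01] w 85.6 j [ 0.98  0.12 -0.18  0.   -1.27 -0.6 ]
d [ 0.0009  0.0546 -0.3689] w [43.78  0.11  0.1 ] dist 372.9
```

```bash
python3 - <<'E'
from h import *
plan((490,-230,300),np.radians(-193))
E
```

```text
d [ 0.0006  0.1078 -0.5306] w [34.58  0.1   0.1 ] dist 541.5
```

>>> arm_command(
  rows=[
    {"dx":0,"dy":0.007,"dz":-0.035,"wx":3,"wy":0,"wz":0,"gripper":-1},
    {"dx":0,"dy":0.016,"dz":-0.08,"wx":6,"wy":0,"wz":0,"gripper":-1},
    {"dx":0,"dy":0.025,"dz":-0.125,"wx":9,"wy":0,"wz":0,"gripper":-1},
    {"dx":0,"dy":0.035,"dz":-0.17,"wx":12,"wy":0,"wz":0,"gripper":-1},
    {"dx":0,"dy":0.044,"dz":-0.215,"wx":15,"wy":0,"wz":0,"gripper":-1},
    {"dx":0,"dy":0.053,"dz":-0.26,"wx":18,"wy":0,"wz":0,"gripper":-1},
    {"dx":0,"dy":0.062,"dz":-0.305,"wx":21,"wy":0,"wz":0,"gripper":-1},
    {"dx":0,"dy":0.072,"dz":-0.35,"wx":24,"wy":0,"wz":0,"gripper":-1},
  ],
)

```text
clock: 2.75
position: [456.9, -50.7, 301.4]
ee_rot: [-0.489, 0.51, 0.489, 0.512]
contact_force: [0.3, 0.4, -0.4]
gripper_width: 85.3
```

```bash
python3 - <<'E'
from h import *
st()
plan((490,-230,300),np.radians(-193))
E
```

```text
t 2.75 p [456.9 -50.7 301.4] xax [ 0.003  0.002 -1.   ] jawyaw 177.47 F [ 0.3  0.4 -0.4] T [ 0.09 -0.18 -0.02] w 85.3 j [ 0.24  0.05 -0.25 -0.   -1.27 -0.29]
d [ 0.0011 -0.041  -0.1776] w [10.47  0.14  0.15] dist 182.3
```

>>> arm_command(
  rows=[
    {"dx":0,"dy":-0.009,"dz":-0.04,"wx":2,"wy":0,"wz":0,"gripper":-1},
    {"dx":0,"dy":-0.018,"dz":-0.08,"wx":4,"wy":0,"wz":0,"gripper":-1},
    {"dx":0,"dy":-0.028,"dz":-0.12,"wx":6,"wy":0,"wz":0,"gripper":-1},
    {"dx":0.001,"dy":-0.035,"dz":-0.15,"wx":8,"wy":0,"wz":0,"gripper":-1},
    {"dx":0.001,"dy":-0.041,"dz":-0.178,"wx":10.5,"wy":0.15,"wz":0.15,"gripper":-1},
    {"dx":0.001,"dy":-0.041,"dz":-0.178,"wx":10.5,"wy":0.15,"wz":0.15,"gripper":-1},
    {"dx":0.001,"dy":-0.041,"dz":-0.178,"wx":10.5,"wy":0.15,"wz":0.15,"gripper":-1},
    {"dx":0.001,"dy":-0.041,"dz":-0.178,"wx":10.5,"wy":0.15,"wz":0.15,"gripper":-1},
  ],
)

```text
clock: 3.55
position: [489.8, -229.7, 300.2]
ee_rot: [-0.44, 0.553, 0.44, 0.553]
contact_force: [-0.2, 0.0, -0.0]
gripper_width: 85.2
```

```bash
python3 - <<'E'
from h import *
st()
d=cam('wrist'); save(d,'2_wrist',None,1.4)
np.savez('w2.npz',**d)
E
```

```text
t 3.55 p [ 489.8 -229.7  300.2] xax [ 0.  0. -1.] jawyaw 167.02 F [-0.2  0.  -0. ] T [-0.    0.01 -0.01] w 85.2 j [-0.14  0.2  -0.08 -0.   -1.29 -0.09]
```

View pics/2_wrist.png

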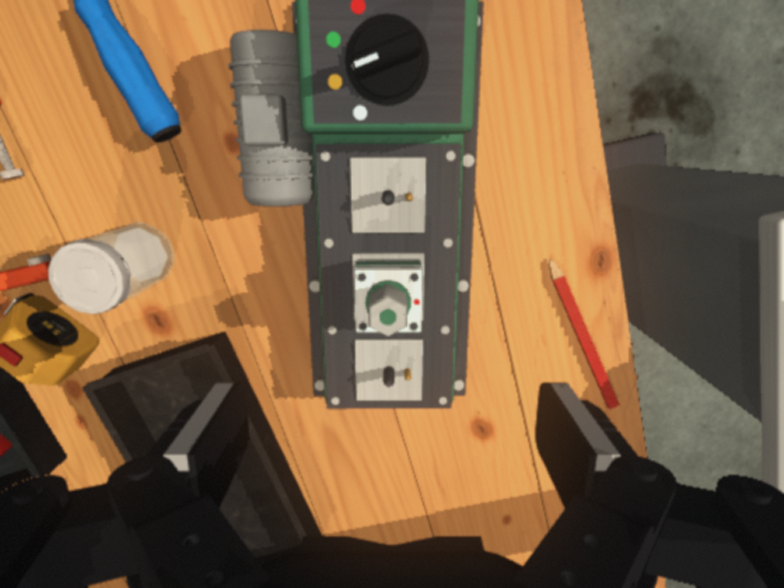

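```bash
cat >> h.py <<'E'
def S2W(pose,P):
    x,y,a=pose;c,s=np.cos(a),np.sin(a);P=np.atleast_2d(P).astype(float)
    return np.c_[x+c*P[:,0]-s*P[:,1],y+s*P[:,0]+c*P[:,1],P[:,2]]
E
python3 - <<'E'
from h import *
d=dict(np.load('w2.npz'))
px=np.array([(350,158),(425,156),(426,232),(352,234),(356,341),(421,339),(423,398),(354,401)])/1.4-.15
g=cv2.cvtColor(d['img'],cv2.COLOR_RGB2GRAY)
px2=cv2.cornerSubPix(g,px.astype(np.float32)[:,None],(4,4),(-1,-1),(3,50,.01))[:,0]
print(np.abs(px2-px).max(1))
M=np.array([(29,-75-29,51),(-29,-104,51),(-29,-46,51),(29,-46,51),(29,46,51),(-29,46,51),(-29,104,51),(29,104,51)])
for p in (px,px2):
    r=least_squares(lambda q:(proj(d,S2W(q,M))-p).ravel(),[500,-192,-.22])
    print(r.x,np.degrees(r.x[2]),np.sqrt((r.fun**2).mean()))
pose=r.x
np.save('stand.npy',pose)
inv=lambda P:np.array([[np.cos(pose[2]),np.sin(pose[2])],[-np.sin(pose[2]),np.cos(pose[2])]])@(P[:2]-pose[:2])
# marks on dial z=95
for n,u in dict(red=(358,6),green=(334,40),yel=(335,82),white=(360,113)).items():
    print(n,inv(unproj(d,np.array(u)/1.4,95)[0]))
for z in (103,115): print('skirt',z,inv(unproj(d,np.array((386,58))/1.4,z)[0]))
print('line',[inv(unproj(d,np.array(u)/1.4,128)[0]) for u in ((355,66),(378,56))])
print('barend',inv(unproj(d,np.array((420,46))/1.4,128)[0]))
save(d,'2_sel',(200,0,360,110),5)
E
```

```text
Traceback (most recent call last):
cv2.error: OpenCV(4.12.0) :-1: error: (-5:Bad argument) in function 'cornerSubPix'
> Overload resolution failed:
>  - Layout of the output array corners is incompatible with cv::Mat
>  - Expected Ptr<cv::UMat> for argument 'corners'
```

```bash
cat > f.py <<'E'
from h import *
d=dict(np.load('w2.npz'))
px=np.array([(350,158),(425,156),(426,232),(352,234),(356,341),(421,339),(423,398),(354,401)])/1.4-.15
g=cv2.cvtColor(d['img'],cv2.COLOR_RGB2GRAY)
px2=cv2.cornerSubPix(g,np.ascontiguousarray(px.astype(np.float32).reshape(-1,1,2)),(4,4),(-1,-1),(3,50,.01))[:,0]
print(np.abs(px2-px).max(1))
M=np.array([(29,-75-29,51),(-29,-104,51),(-29,-46,51),(29,-46,51),(29,46,51),(-29,46,51),(-29,104,51),(29,104,51)])
for p in (px,px2):
    r=least_squares(lambda q:(proj(d,S2W(q,M))-p).ravel(),[500,-192,-.22])
    print(r.x,np.degrees(r.x[2]),np.sqrt((r.fun**2).mean()))
pose=r.x
np.save('stand.npy',pose)
inv=lambda P:np.array([[np.cos(pose[2]),np.sin(pose[2])],[-np.sin(pose[2]),np.cos(pose[2])]])@(P[:2]-pose[:2])
# marks on dial z=95
for n,u in dict(red=(358,6),green=(334,40),yel=(335,82),white=(360,113)).items():
    print(n,inv(unproj(d,np.array(u)/1.4,95)[0]))
for z in (103,115): print('skirt',z,inv(unproj(d,np.array((386,58))/1.4,z)[0]))
print('line',[inv(unproj(d,np.array(u)/1.4,128)[0]) for u in ((355,66),(378,56))])
print('barend',inv(unproj(d,np.array((420,46))/1.4,128)[0]))
save(d,'2_sel',(200,0,360,110),5)
E
python3 f.py
```

```text
[0.37045005 0.98372716 1.52710223 1.43342416 1.24540318 0.81874041
 1.48251168 1.71714303]
[ 5.01773698e+02 -1.92636796e+02 -2.22544630e-01] -12.75086804208283 0.9079021372130445
[ 5.01886296e+02 -1.92841532e+02 -2.24742971e-01] -12.876823740432291 0.31748974778734906
red [  17.61062834 -195.61546315]
green [  33.24929931 -176.52775529]
yel [  33.49371657 -151.91727293]
white [  17.66720751 -132.97444576]
skirt 103 [   0.25362509 -164.87482105]
skirt 115 [ 1.36786508e-01 -1.63117585e+02]
line [array([  18.07716077, -157.00606872]), array([   4.63592605, -162.27996929])]
barend [ -19.59912575 -167.47285705]
```

View pics/2_sel.png

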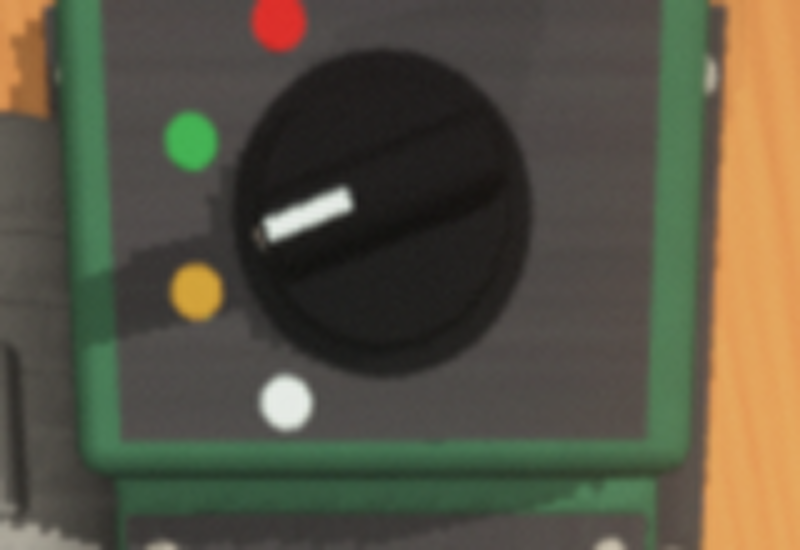

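```bash
python3 - <<'E'
from h import *
pose=np.load('stand.npy')
p=S2W(pose,(0,-164.3,0))[0];print(p)
plan((p[0],p[1],200),np.radians(-262.8))
plan((p[0],p[1],107),np.radians(-262.8))
E
```

```text
[ 465.27108701 -353.00962053    0.        ]
d [ 0.1004 -0.0036 -0.1259] w [6.985e+01 2.000e-02 2.000e-02] dist 161.0
d [ 0.1934 -0.0036 -0.1259] w [6.985e+01 2.000e-02 2.000e-02] dist 230.8
```

>>> arm_command(
  rows=[
    {"dx":0.01,"dy":0,"dz":-0.015,"wx":8,"wy":0,"wz":0,"gripper":-1},
    {"dx":0.02,"dy":0,"dz":-0.035,"wx":16,"wy":0,"wz":0,"gripper":-1},
    {"dx":0.035,"dy":0,"dz":-0.055,"wx":24,"wy":0,"wz":0,"gripper":-1},
    {"dx":0.05,"dy":-0.002,"dz":-0.075,"wx":32,"wy":0,"wz":0,"gripper":-1},
    {"dx":0.065,"dy":-0.003,"dz":-0.095,"wx":40,"wy":0,"wz":0,"gripper":-1},
    {"dx":0.08,"dy":-0.003,"dz":-0.11,"wx":48,"wy":0,"wz":0,"gripper":-1},
    {"dx":0.09,"dy":-0.0036,"dz":-0.12,"wx":56,"wy":0,"wz":0,"gripper":-1},
    {"dx":0.1,"dy":-0.0036,"dz":-0.126,"wx":64,"wy":0,"wz":0,"gripper":-1},
  ],
)

```text
clock: 4.4
position: [465.3, -352.8, 200.1]
ee_rot: [-0.079, 0.703, 0.079, 0.703]
contact_force: [-0.0, 1.1, 0.2]
gripper_width: 85.5
```

```bash
python3 - <<'E'
from h import *
st()
plan((465.3,-353,106),np.radians(-262.8))
E
```

```text
t 4.4 p [ 465.3 -352.8  200.1] xax [ 0.001 -0.    -1.   ] jawyaw 102.78 F [-0.   1.1  0.2] T [-0.    0.05  0.01] w 85.5 j [-0.37  0.34 -0.14 -0.   -1.09 -0.98]
d [ 0.0941 -0.0002 -0.0001] w [5.58 0.03 0.01] dist 94.1
```

>>> arm_command(
  rows=[
    {"dx":0.02,"dy":0,"dz":0,"wx":3,"wy":0,"wz":0,"gripper":-1},
    {"dx":0.04,"dy":0,"dz":0,"wx":5.6,"wy":0,"wz":0,"gripper":-1},
    {"dx":0.06,"dy":0,"dz":0,"wx":5.6,"wy":0,"wz":0,"gripper":-0.6},
    {"dx":0.08,"dy":0,"dz":0,"wx":5.6,"wy":0,"wz":0,"gripper":-0.3},
    {"dx":0.09,"dy":0,"dz":0,"wx":5.6,"wy":0,"wz":0,"gripper":0},
    {"dx":0.094,"dy":0,"dz":0,"wx":5.6,"wy":0,"wz":0,"gripper":0.3},
    {"dx":0.094,"dy":0,"dz":0,"wx":5.6,"wy":0,"wz":0,"gripper":1},
    {"dx":0.094,"dy":0,"dz":0,"wx":5.6,"wy":0,"wz":0,"gripper":1},
  ],
)

```text
clock: 5.2
position: [465.8, -352.4, 106.9]
ee_rot: [-0.044, 0.705, 0.044, 0.706]
contact_force: [-1.1, 2.3, 0.4]
gripper_width: 10.8
```

>>> arm_command(
  rows=[
    {"dx":0,"dy":0,"dz":0,"wx":0,"wy":0,"wz":0,"gripper":1},
    {"dx":0,"dy":0,"dz":0,"wx":0,"wy":0,"wz":0,"gripper":1},
    {"dx":0,"dy":0,"dz":0,"wx":0,"wy":0,"wz":0,"gripper":1},
    {"dx":0,"dy":0,"dz":0,"wx":0,"wy":0,"wz":0,"gripper":1},
    {"dx":0,"dy":0,"dz":0,"wx":0,"wy":0,"wz":0,"gripper":1},
    {"dx":0,"dy":0,"dz":0,"wx":0,"wy":0,"wz":0,"gripper":1},
    {"dx":0,"dy":0,"dz":0,"wx":0,"wy":0,"wz":0,"gripper":1},
    {"dx":0,"dy":0,"dz":0,"wx":0,"wy":0,"wz":0,"gripper":1},
  ],
)

```text
clock: 6.0
position: [465.8, -352.3, 106.9]
ee_rot: [-0.044, 0.705, 0.044, 0.706]
contact_force: [-0.4, 0.8, -3.4]
gripper_width: 10.6
```

```bash
python3 - <<'E'
from h import *
st()
E
```

```text
t 6.0 p [ 465.8 -352.3  106.9] xax [ 0.002  0.    -1.   ] jawyaw 97.2 F [-0.4  0.8 -3.4] T [ 0.22 -0.12 -0.04] w 10.6 j [-0.37  0.43 -0.26 -0.   -0.88 -1.07]
```

>>> arm_command(
  rows=[
    {"dx":0,"dy":0,"dz":0,"wx":-6,"wy":0,"wz":0,"gripper":1},
    {"dx":0,"dy":0,"dz":0,"wx":-12,"wy":0,"wz":0,"gripper":1},
    {"dx":0,"dy":0,"dz":0,"wx":-18,"wy":0,"wz":0,"gripper":1},
    {"dx":0,"dy":0,"dz":0,"wx":-24,"wy":0,"wz":0,"gripper":1},
    {"dx":0,"dy":0,"dz":0,"wx":-30,"wy":0,"wz":0,"gripper":1},
    {"dx":0,"dy":0,"dz":0,"wx":-36,"wy":0,"wz":0,"gripper":1},
    {"dx":0,"dy":0,"dz":0,"wx":-40,"wy":0,"wz":0,"gripper":1},
    {"dx":0,"dy":0,"dz":0,"wx":-40,"wy":0,"wz":0,"gripper":1},
  ],
)

```text
clock: 6.8
position: [465.5, -351.8, 106.9]
ee_rot: [-0.283, 0.648, 0.283, 0.648]
contact_force: [-0.4, 3.5, -1.5]
gripper_width: 10.7
```

```bash
python3 - <<'E'
from h import *
st()
E
```

```text
t 6.8 p [ 465.5 -351.8  106.9] xax [ 0.001  0.001 -1.   ] jawyaw 137.19 F [-0.4  3.5 -1.5] T [ 1.04 -0.06  0.05] w 10.7 j [-0.37  0.43 -0.26 -0.   -0.88 -0.38]
```

Open gradually, rise, and move back toward the gearhead.

>>> arm_command(
  rows=[
    {"dx":0,"dy":0,"dz":0,"wx":0,"wy":0,"wz":0,"gripper":0.3},
    {"dx":0,"dy":0,"dz":0,"wx":0,"wy":0,"wz":0,"gripper":-0.1},
    {"dx":0,"dy":0,"dz":0,"wx":0,"wy":0,"wz":0,"gripper":-0.3},
    {"dx":-0.02,"dy":0,"dz":0,"wx":0,"wy":0,"wz":0,"gripper":-0.5},
    {"dx":-0.05,"dy":0,"dz":0,"wx":0,"wy":0,"wz":0,"gripper":-1},
    {"dx":-0.09,"dy":0,"dz":0,"wx":0,"wy":0,"wz":0,"gripper":-1},
    {"dx":-0.13,"dy":0,"dz":0,"wx":0,"wy":0,"wz":0,"gripper":-1},
    {"dx":-0.13,"dy":0,"dz":0,"wx":0,"wy":0,"wz":0,"gripper":-1},
  ],
)

```text
clock: 7.6
position: [468.4, -354.2, 244.4]
ee_rot: [-0.287, 0.645, 0.279, 0.651]
contact_force: [0.3, -0.7, 0.4]
gripper_width: 85.5
```

```bash
python3 - <<'E'
from h import *
st()
d=cam('top'); save(d,'3_top',(290,150,470,320),4)
plan((495,-215,240),np.radians(-192.9))
E
```

```text
t 7.6 p [ 468.4 -354.2  244.4] xax [ 0.013 -0.007 -1.   ] jawyaw 137.21 F [ 0.3 -0.7  0.4] T [-0.06 -0.06 -0.04] w 85.5 j [-0.37  0.3  -0.08  0.   -1.17 -0.38]
d [0.0008 0.0733 0.1202] w [-29.93   0.08   0.52] dist 140.8
```

View pics/3_top.png

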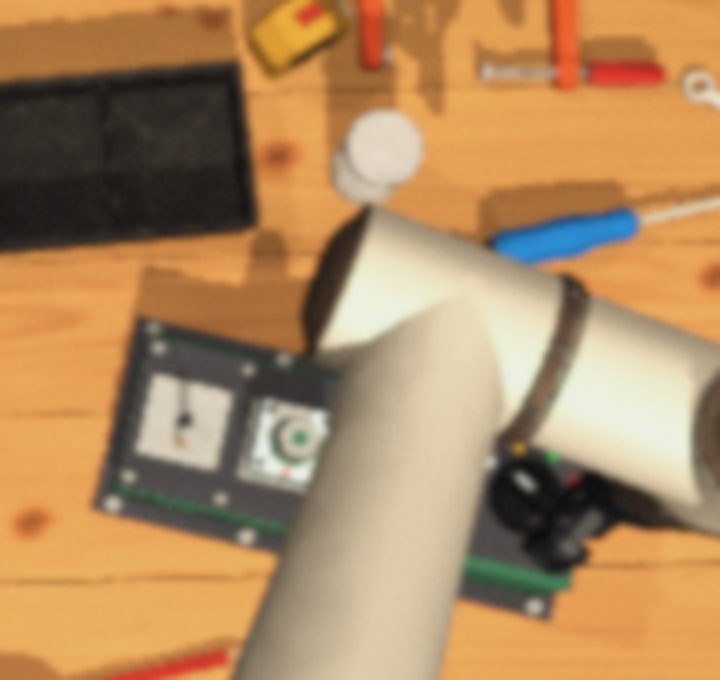

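>>> arm_command(
  rows=[
    {"dx":0,"dy":0.01,"dz":0.02,"wx":-5,"wy":0,"wz":0.1,"gripper":-1},
    {"dx":0,"dy":0.025,"dz":0.045,"wx":-11,"wy":0,"wz":0.2,"gripper":-1},
    {"dx":0,"dy":0.04,"dz":0.07,"wx":-17,"wy":0,"wz":0.3,"gripper":-1},
    {"dx":0,"dy":0.055,"dz":0.095,"wx":-23,"wy":0,"wz":0.4,"gripper":-1},
    {"dx":0,"dy":0.068,"dz":0.11,"wx":-27,"wy":0,"wz":0.5,"gripper":-1},
    {"dx":0.001,"dy":0.0733,"dz":0.12,"wx":-30,"wy":0.1,"wz":0.5,"gripper":-1},
    {"dx":0.001,"dy":0.0733,"dz":0.12,"wx":-30,"wy":0.1,"wz":0.5,"gripper":-1},
    {"dx":0.001,"dy":0.0733,"dz":0.12,"wx":-30,"wy":0.1,"wz":0.5,"gripper":-1},
  ],
)

```text
clock: 8.45
position: [494.7, -215.5, 239.4]
ee_rot: [-0.441, 0.553, 0.441, 0.553]
contact_force: [0.2, -0.4, -0.5]
gripper_width: 85.6
```

```bash
python3 - <<'E'
from h import *
st()
d=cam('wrist'); save(d,'4_wrist',None,1.4);np.savez('w4.npz',**d)
for q in ('gearhead_done','selector','out_tray','jar_1'):
  for r in models.cut_out('wrist',q)[:2]: print(q,r['conf'],np.round(r['extent']))
E
```

```text
t 8.45 p [ 494.7 -215.5  239.4] xax [-0.001 -0.001 -1.   ] jawyaw 167.11 F [ 0.2 -0.4 -0.5] T [-0.03 -0.04 -0.04] w 85.6 j [-0.11  0.23 -0.19  0.   -1.15 -0.12]
gearhead_done 0.81 [250. 185. 307. 251.]
gearhead_done 0.74 [ 22. 246. 213. 404.]
selector 0.7 [247.   1. 308.  42.]
out_tray 0.95 [ 23. 244. 211. 403.]
jar_1 0.68 [  0. 152. 102. 230.]
```

View pics/4_wrist.png

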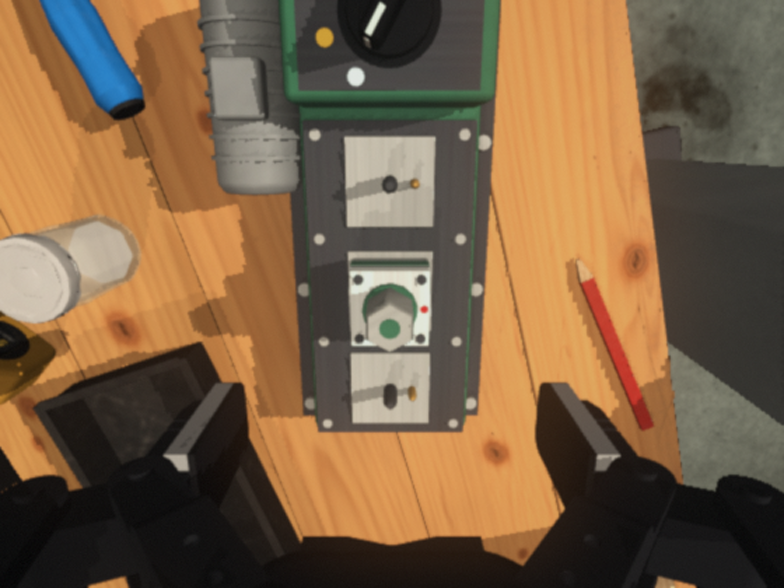

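```bash
cat > f2.py <<'E'
from h import *
M=np.array([(29,-75-29,51),(-29,-104,51),(-29,-46,51),(29,-46,51),(29,46,51),(-29,46,51),(-29,104,51),(29,104,51)])
picks={'w2':[(350,158),(425,156),(426,232),(352,234),(356,341),(421,339),(423,398),(354,401)],
'w4':[(345,137),(435,136),(433,226),(348,227),(351,353),(430,352),(428,422),(353,424)]}
D=[]
for k,p in picks.items():
    d=dict(np.load(k+'.npz'));g=cv2.cvtColor(d['img'],cv2.COLOR_RGB2GRAY)
    p=np.array(p)/1.4-.15
    p2=cv2.cornerSubPix(g,np.ascontiguousarray(p.astype(np.float32).reshape(-1,1,2)),(3,3),(-1,-1),(3,50,.01))[:,0]
    D.append((d,p2))
    r=least_squares(lambda q:(proj(d,S2W(q,M))-p2).ravel(),[500,-192,-.22]);print(k,np.round(r.x,2),np.degrees(r.x[2]),np.sqrt((r.fun**2).mean()))
pose=least_squares(lambda q:np.concatenate([(proj(d,S2W(q,M))-p).ravel() for d,p in D]),[500,-192,-.22]).x
print(pose);np.save('stand.npy',pose)
# gearhead_done top hex center z=51+70
d=D[1][0]
print('done top proj',proj(d,S2W(pose,[(0,0,121),(0,0,51),(0,75,76),(0,-75,76)]))*1.4)
print(unproj(d,np.array((390,329))/1.4,121), S2W(pose,(0,0,0)))
plan((pose[0],pose[1],150),pose[2]-np.pi)
E
python3 f2.py
```

```text
w2 [ 5.0189e+02 -1.9280e+02 -2.2000e-01] -12.865425398771913 0.339199050571321
w4 [ 5.0195e+02 -1.9268e+02 -2.2000e-01] -12.84757099725348 0.3792034732101846
[ 5.01925616e+02 -1.92732905e+02 -2.24360965e-01]
done top proj [[389.09884754 327.88948199]
 [389.50764166 291.88706486]
 [389.60120995 405.67749394]
 [389.12862461 185.24542177]]
[[ 501.5808766  -191.96779678  121.        ]] [[ 501.92561552 -192.73290516    0.        ]]
d [ 0.0896 -0.0019  0.0243] w [-0.06 -0.03  0.01] dist 92.9
```

>>> arm_command(
  rows=[
    {"dx":0.02,"dy":0,"dz":0.012,"wx":0,"wy":0,"wz":0,"gripper":-1},
    {"dx":0.05,"dy":-0.002,"dz":0.024,"wx":0,"wy":0,"wz":0,"gripper":-1},
    {"dx":0.08,"dy":-0.002,"dz":0.024,"wx":0,"wy":0,"wz":0,"gripper":-1},
    {"dx":0.11,"dy":-0.002,"dz":0.024,"wx":0,"wy":0,"wz":0,"gripper":-1},
    {"dx":0.13,"dy":-0.002,"dz":0.024,"wx":0,"wy":0,"wz":0,"gripper":-1},
    {"dx":0.14,"dy":-0.002,"dz":0.024,"wx":0,"wy":0,"wz":0,"gripper":-0.6},
    {"dx":0.1455,"dy":-0.002,"dz":0.024,"wx":0,"wy":0,"wz":0,"gripper":-0.3},
    {"dx":0.1455,"dy":-0.002,"dz":0.024,"wx":0,"wy":0,"wz":0,"gripper":-0.1},
  ],
)

```text
clock: 9.5
position: [502.1, -193.3, 94.1]
ee_rot: [-0.441, 0.553, 0.44, 0.553]
contact_force: [-0.2, 1.2, 0.8]
gripper_width: 47.1
```

```bash
python3 - <<'E'
from h import *
st()
d=cam('wrist'); save(d,'5_wrist',None,1.4);np.savez('w5.npz',**d)
E
```

```text
t 9.5 p [ 502.1 -193.3   94.1] xax [-0.    -0.001 -1.   ] jawyaw 167.06 F [-0.2  1.2  0.8] T [ 0.03 -0.   -0.02] w 47.1 j [-0.07  0.38 -0.39  0.   -0.8  -0.16]
```

View pics/5_wrist.png

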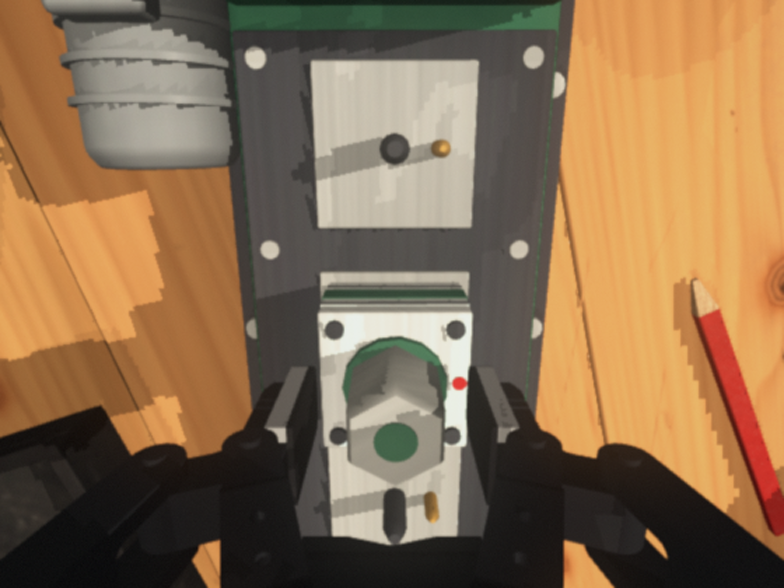

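>>> arm_command(
  rows=[
    {"dx":0,"dy":0,"dz":0,"wx":0,"wy":0,"wz":0,"gripper":0.1},
    {"dx":0,"dy":0,"dz":0,"wx":0,"wy":0,"wz":0,"gripper":0.3},
    {"dx":0,"dy":0,"dz":0,"wx":0,"wy":0,"wz":0,"gripper":1},
    {"dx":0,"dy":0,"dz":0,"wx":0,"wy":0,"wz":0,"gripper":1},
    {"dx":0,"dy":0,"dz":0,"wx":0,"wy":0,"wz":0,"gripper":1},
    {"dx":0,"dy":0,"dz":0,"wx":0,"wy":0,"wz":0,"gripper":1},
    {"dx":0,"dy":0,"dz":0,"wx":0,"wy":0,"wz":0,"gripper":1},
    {"dx":0,"dy":0,"dz":0,"wx":0,"wy":0,"wz":0,"gripper":1},
  ],
)

```text
clock: 10.35
position: [502.8, -193.4, 96.1]
ee_rot: [-0.442, 0.553, 0.44, 0.553]
contact_force: [-3.1, 0.1, 5.9]
gripper_width: 29.0
```

```bash
python3 - <<'E'
from h import *
st()
d=cam('wrist'); save(d,'6_wrist',(150,150,400,380),3);np.savez('w6.npz',**d)
E
```

```text
t 10.35 p [ 502.8 -193.4   96.1] xax [ 0.002 -0.001 -1.   ] jawyaw 167.1 F [-3.1  0.1  5.9] T [ 0.22  0.62 -0.02] w 29.0 j [-0.07  0.38 -0.39  0.   -0.8  -0.16]
```

View pics/6_wrist.png

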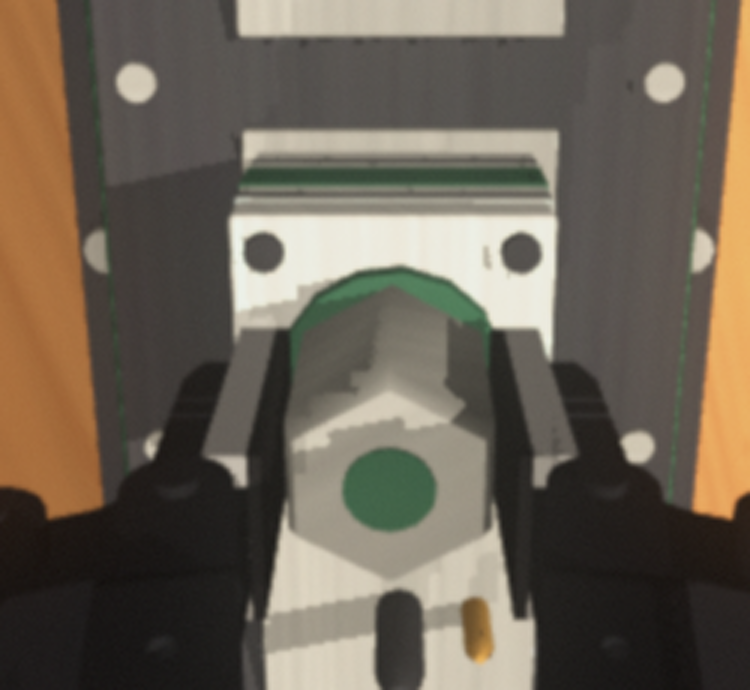

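>>> arm_command(
  rows=[
    {"dx":-0.001,"dy":0,"dz":0,"wx":0,"wy":0,"wz":0,"gripper":0.1},
    {"dx":-0.003,"dy":0,"dz":0,"wx":0,"wy":0,"wz":0,"gripper":-0.1},
    {"dx":-0.005,"dy":0,"dz":0,"wx":0,"wy":0,"wz":0,"gripper":-0.1},
    {"dx":-0.006,"dy":0,"dz":0,"wx":0,"wy":0,"wz":0,"gripper":0.1},
    {"dx":-0.006,"dy":0,"dz":0,"wx":0,"wy":0,"wz":0,"gripper":0.3},
    {"dx":-0.006,"dy":0,"dz":0,"wx":0,"wy":0,"wz":0,"gripper":1},
    {"dx":-0.006,"dy":0,"dz":0,"wx":0,"wy":0,"wz":0,"gripper":1},
    {"dx":-0.006,"dy":0,"dz":0,"wx":0,"wy":0,"wz":0,"gripper":1},
  ],
)

```text
clock: 11.2
position: [502.7, -193.4, 102.6]
ee_rot: [-0.442, 0.553, 0.44, 0.553]
contact_force: [-1.9, 1.1, 6.0]
gripper_width: 28.9
```

>>> arm_command(
  rows=[
    {"dx":0,"dy":0,"dz":0,"wx":0,"wy":0,"wz":0,"gripper":1},
    {"dx":0,"dy":0,"dz":0,"wx":0,"wy":0,"wz":0,"gripper":1},
    {"dx":0,"dy":0,"dz":0,"wx":0,"wy":0,"wz":0,"gripper":1},
    {"dx":0,"dy":0,"dz":0,"wx":0,"wy":0,"wz":0,"gripper":1},
    {"dx":0,"dy":0,"dz":0,"wx":0,"wy":0,"wz":0,"gripper":1},
    {"dx":0,"dy":0,"dz":0,"wx":0,"wy":0,"wz":0,"gripper":1},
    {"dx":0,"dy":0,"dz":0,"wx":0,"wy":0,"wz":0,"gripper":1},
    {"dx":0,"dy":0,"dz":0,"wx":0,"wy":0,"wz":0,"gripper":1},
  ],
)

```text
clock: 12.0
position: [502.7, -193.4, 102.6]
ee_rot: [-0.442, 0.553, 0.44, 0.553]
contact_force: [-1.8, 0.9, 3.3]
gripper_width: 28.4
```

```bash
python3 - <<'E'
from h import *
st()
d=cam('wrist'); save(d,'7_wrist',(150,150,400,380),3);np.savez('w7.npz',**d)
E
```

```text
t 12.0 p [ 502.7 -193.4  102.6] xax [ 0.002 -0.001 -1.   ] jawyaw 167.11 F [-1.8  0.9  3.3] T [0.18 0.36 0.03] w 28.4 j [-0.07  0.37 -0.38  0.   -0.82 -0.16]
```

View pics/7_wrist.png

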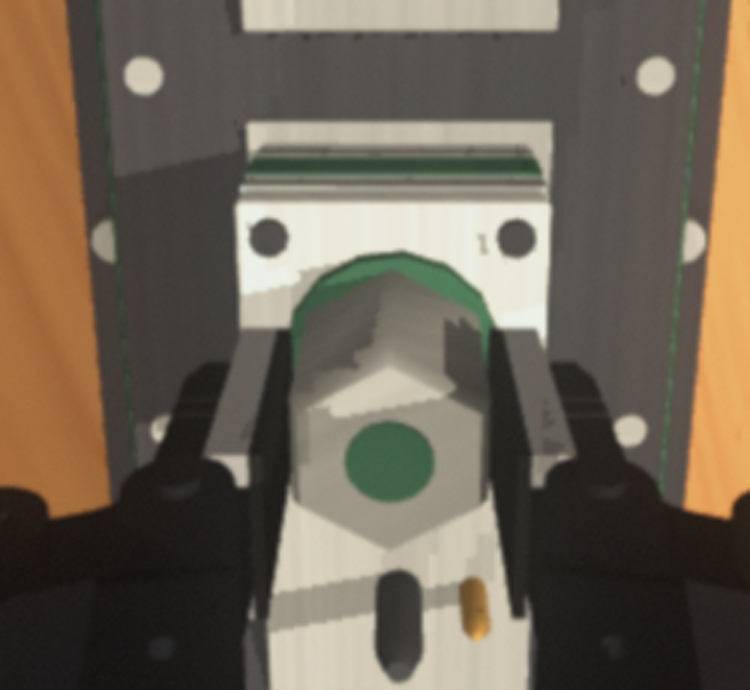

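>>> arm_command(
  rows=[
    {"dx":-0.003,"dy":0,"dz":0,"wx":0,"wy":0,"wz":0,"gripper":1},
    {"dx":-0.01,"dy":0,"dz":0,"wx":0,"wy":0,"wz":0,"gripper":1},
    {"dx":-0.02,"dy":0,"dz":0,"wx":0,"wy":0,"wz":0,"gripper":1},
    {"dx":-0.03,"dy":0,"dz":0,"wx":0,"wy":0,"wz":0,"gripper":1},
    {"dx":-0.045,"dy":0,"dz":0,"wx":0,"wy":0,"wz":0,"gripper":1},
    {"dx":-0.06,"dy":0,"dz":0,"wx":0,"wy":0,"wz":0,"gripper":1},
    {"dx":-0.075,"dy":0,"dz":0,"wx":0,"wy":0,"wz":0,"gripper":1},
    {"dx":-0.08,"dy":0,"dz":0,"wx":0,"wy":0,"wz":0,"gripper":1},
  ],
)

```text
clock: 12.85
position: [503.7, -193.5, 185.1]
ee_rot: [-0.443, 0.551, 0.439, 0.554]
contact_force: [0.2, -0.3, -2.3]
gripper_width: 28.5
```

```bash
python3 - <<'E'
from h import *
st()
d=cam('wrist'); save(d,'8_wrist',None,1.4);np.savez('w8.npz',**d)
d=cam('top'); save(d,'8_top',(220,150,420,300),4);np.savez('t8.npz',**d)
for r in models.cut_out('top','out_tray')[:1]:
    print(r['conf'],r['extent']); c,_=cv2.findContours(r['mask'].astype(np.uint8),0,2); c=max(c,key=cv2.contourArea)
    b=cv2.boxPoints(cv2.minAreaRect(c));print(b);print(unproj(d,b,44))
E
```

```text
t 12.85 p [ 503.7 -193.5  185.1] xax [ 0.007 -0.002 -1.   ] jawyaw 167.13 F [ 0.2 -0.3 -2.3] T [ 0.03 -0.01  0.02] w 28.5 j [-0.07  0.28 -0.28  0.   -1.01 -0.16]
0.68 [259.3, 166.1, 354.5, 213.7]
[[259.8828  171.59311]
 [350.83453 164.0138 ]
 [354.49658 207.95862]
 [263.54486 215.53793]]
[[ 764.77612065  105.63509431   44.        ]
 [ 791.50768055 -165.99216322   44.        ]
 [ 657.9754976  -175.85951595   44.        ]
 [ 631.75570649   91.84042348   44.        ]]
```

View pics/8_top.png

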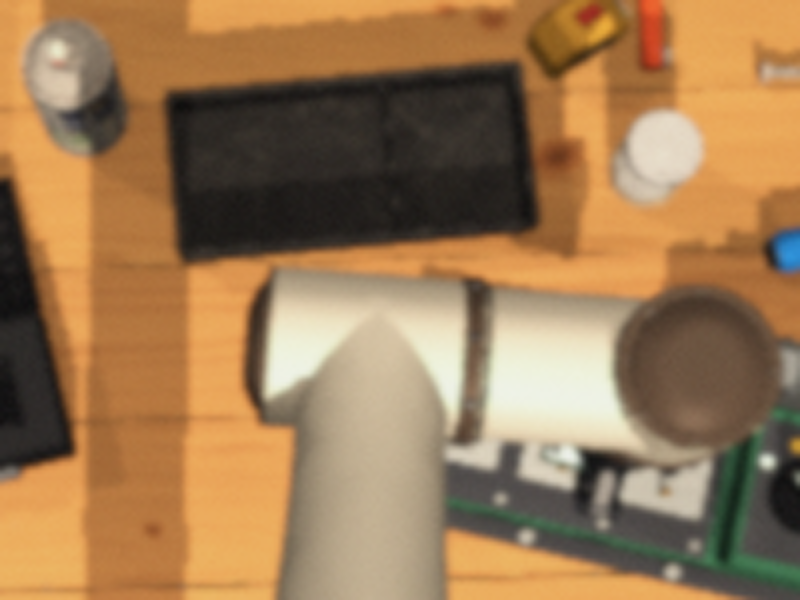

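View pics/8_wrist.png

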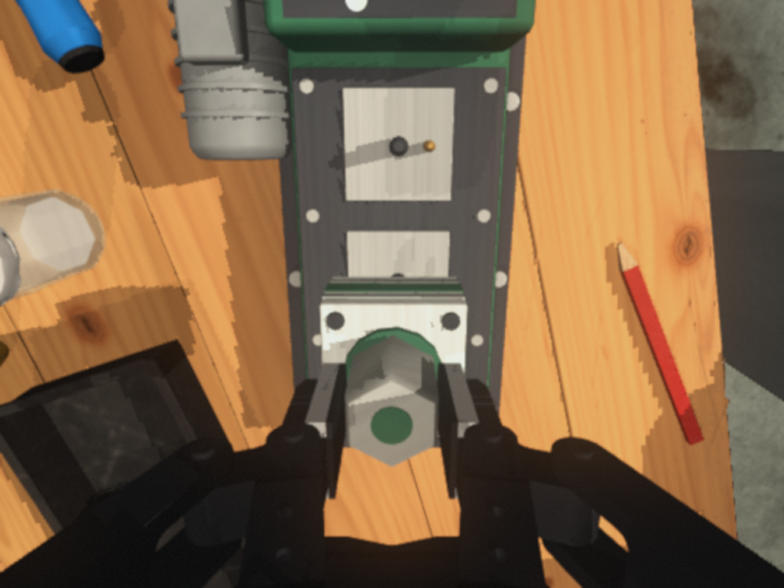

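```bash
python3 - <<'E'
from h import *
plan((706.6,13.7,170),np.radians(-174.4))
plan((610,-85,185),np.radians(-184))
E
```

```text
d [ 0.0132 -0.1528  0.2473] w [-18.5   -0.05   0.18] dist 291.0
d [-0.002  -0.0807  0.1295] w [-8.9  -0.04  0.18] dist 152.6
```

>>> arm_command(
  rows=[
    {"dx":0,"dy":-0.008,"dz":0.012,"wx":-1,"wy":0,"wz":0.1,"gripper":1},
    {"dx":0,"dy":-0.018,"dz":0.03,"wx":-2,"wy":0,"wz":0.2,"gripper":1},
    {"dx":0,"dy":-0.03,"dz":0.048,"wx":-3,"wy":0,"wz":0.2,"gripper":1},
    {"dx":0,"dy":-0.042,"dz":0.067,"wx":-4,"wy":0,"wz":0.2,"gripper":1},
    {"dx":0,"dy":-0.054,"dz":0.087,"wx":-6,"wy":0,"wz":0.2,"gripper":1},
    {"dx":0,"dy":-0.066,"dz":0.106,"wx":-8,"wy":0,"wz":0.2,"gripper":1},
    {"dx":0,"dy":-0.076,"dz":0.122,"wx":-9,"wy":0,"wz":0.2,"gripper":1},
    {"dx":0,"dy":-0.081,"dz":0.13,"wx":-9,"wy":0,"wz":0.2,"gripper":1},
  ],
)

```text
clock: 13.8
position: [612.1, -82.5, 182.5]
ee_rot: [-0.483, 0.516, 0.483, 0.516]
contact_force: [0.8, -0.1, -2.8]
gripper_width: 29.1
```

```bash
python3 - <<'E'
from h import *
st()
d=cam('scene'); save(d,'9_scene',None,1.4)
plan((706.6,13.7,160),np.radians(-174.4))
E
```

```text
t 13.8 p [612.1 -82.5 182.5] xax [-0.    -0.001 -1.   ] jawyaw 176.23 F [ 0.8 -0.1 -2.8] T [-0.    0.02 -0.02] w 29.1 j [ 0.13  0.41 -0.08  0.   -1.08 -0.19]
d [ 0.0224 -0.0876  0.102 ] w [-9.38 -0.03  0.01] dist 136.3
```

View pics/9_scene.png

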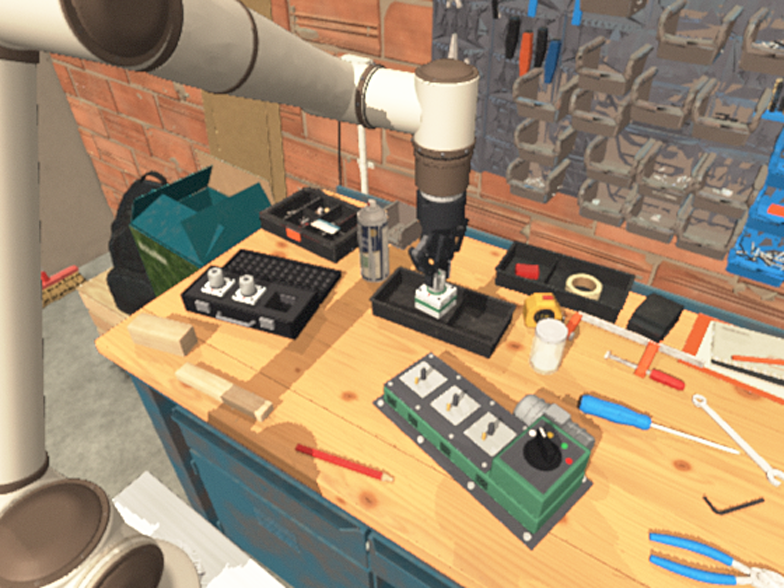

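>>> arm_command(
  rows=[
    {"dx":0,"dy":-0.007,"dz":0.008,"wx":-1,"wy":0,"wz":0,"gripper":1},
    {"dx":0,"dy":-0.018,"dz":0.021,"wx":-2.5,"wy":0,"wz":0,"gripper":1},
    {"dx":0.003,"dy":-0.032,"dz":0.037,"wx":-4,"wy":0,"wz":0,"gripper":1},
    {"dx":0.008,"dy":-0.047,"dz":0.055,"wx":-5.5,"wy":0,"wz":0,"gripper":1},
    {"dx":0.014,"dy":-0.062,"dz":0.072,"wx":-7,"wy":0,"wz":0,"gripper":1},
    {"dx":0.02,"dy":-0.077,"dz":0.09,"wx":-8.5,"wy":0,"wz":0,"gripper":1},
    {"dx":0.022,"dy":-0.086,"dz":0.1,"wx":-9.4,"wy":0,"wz":0,"gripper":1},
    {"dx":0.0224,"dy":-0.0876,"dz":0.102,"wx":-9.4,"wy":0,"wz":0,"gripper":1},
  ],
)

```text
clock: 14.65
position: [707.4, 14.9, 159.1]
ee_rot: [0.524, -0.475, -0.524, -0.474]
contact_force: [-0.6, 0.3, -3.6]
gripper_width: 29.0
```

```bash
python3 - <<'E'
from h import *
st()
d=cam('wrist'); save(d,'10_wrist',None,1.4)
d=cam('top'); save(d,'10_top',(220,140,420,290),4)
for r in models.cut_out('scene','out_tray')[:1]: print(r['conf'])
plan((706.6,13.7,56),np.radians(-174.4))
E
```

```text
t 14.65 p [707.4  14.9 159.1] xax [-0.001 -0.001 -1.   ] jawyaw -174.29 F [-0.6  0.3 -3.6] T [-0.09  0.07 -0.  ] w 29.0 j [ 0.25  0.57  0.14  0.   -1.14 -0.15]
0.57
d [ 0.1042 -0.0004  0.0005] w [-0.   -0.04 -0.02] dist 104.2
```

View pics/10_wrist.png

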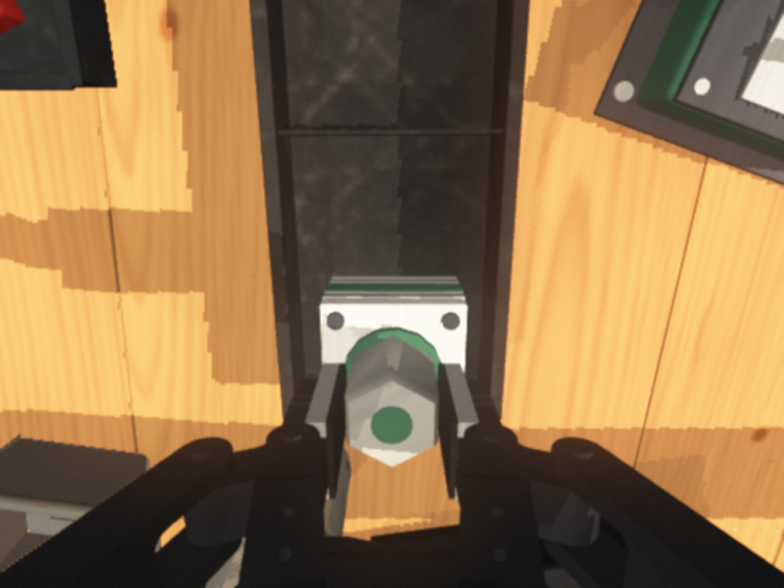

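View pics/10_top.png

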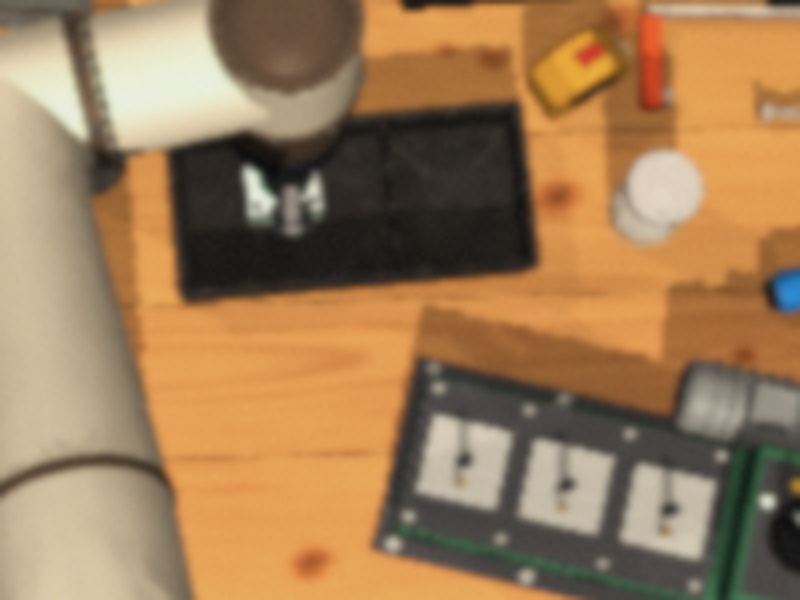

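>>> arm_command(
  rows=[
    {"dx":0.015,"dy":0,"dz":0,"wx":0,"wy":0,"wz":0,"gripper":1},
    {"dx":0.035,"dy":0,"dz":0,"wx":0,"wy":0,"wz":0,"gripper":1},
    {"dx":0.055,"dy":0,"dz":0,"wx":0,"wy":0,"wz":0,"gripper":1},
    {"dx":0.075,"dy":0,"dz":0,"wx":0,"wy":0,"wz":0,"gripper":1},
    {"dx":0.09,"dy":0,"dz":0,"wx":0,"wy":0,"wz":0,"gripper":1},
    {"dx":0.098,"dy":0,"dz":0,"wx":0,"wy":0,"wz":0,"gripper":1},
    {"dx":0.102,"dy":0,"dz":0,"wx":0,"wy":0,"wz":0,"gripper":1},
    {"dx":0.104,"dy":0,"dz":0,"wx":0,"wy":0,"wz":0,"gripper":1},
  ],
)

```text
clock: 15.6
position: [706.6, 13.1, 56.5]
ee_rot: [0.524, -0.475, -0.523, -0.475]
contact_force: [-0.3, 0.3, -2.5]
gripper_width: 28.7
```

```bash
python3 -c "
from h import *
st()"
```

```text
t 15.6 p [706.6  13.1  56.5] xax [ 0.001 -0.001 -1.   ] jawyaw -174.4 F [-0.3  0.3 -2.5] T [-0.02  0.02 -0.03] w 28.7 j [ 0.25  0.67  0.03  0.   -0.93 -0.15]
```

>>> arm_command(
  rows=[
    {"dx":0.001,"dy":0,"dz":0,"wx":0,"wy":0,"wz":0,"gripper":1},
    {"dx":0.002,"dy":0,"dz":0,"wx":0,"wy":0,"wz":0,"gripper":1},
    {"dx":0.003,"dy":0,"dz":0,"wx":0,"wy":0,"wz":0,"gripper":1},
    {"dx":0.003,"dy":0,"dz":0,"wx":0,"wy":0,"wz":0,"gripper":1},
    {"dx":0.003,"dy":0,"dz":0,"wx":0,"wy":0,"wz":0,"gripper":1},
    {"dx":0.003,"dy":0,"dz":0,"wx":0,"wy":0,"wz":0,"gripper":1},
    {"dx":0.003,"dy":0,"dz":0,"wx":0,"wy":0,"wz":0,"gripper":1},
    {"dx":0.003,"dy":0,"dz":0,"wx":0,"wy":0,"wz":0,"gripper":1},
  ],
)

```text
clock: 16.4
position: [707.0, 13.1, 54.2]
ee_rot: [0.525, -0.475, -0.523, -0.475]
contact_force: [-0.8, 0.9, 2.3]
gripper_width: 28.9
```

```bash
python3 -c "
from h import *
st()"
```

```text
t 16.4 p [707.   13.1  54.2] xax [ 0.002 -0.001 -1.   ] jawyaw -174.38 F [-0.8  0.9  2.3] T [ 0.13  0.24 -0.02] w 28.9 j [ 0.25  0.67  0.03  0.   -0.93 -0.15]
```

>>> arm_command(
  rows=[
    {"dx":0,"dy":0,"dz":0,"wx":0,"wy":0,"wz":0,"gripper":0.25},
    {"dx":0,"dy":0,"dz":0,"wx":0,"wy":0,"wz":0,"gripper":0.1},
    {"dx":0,"dy":0,"dz":0,"wx":0,"wy":0,"wz":0,"gripper":0},
    {"dx":-0.004,"dy":0,"dz":0,"wx":0,"wy":0,"wz":0,"gripper":-0.1},
    {"dx":-0.02,"dy":0,"dz":0,"wx":0,"wy":0,"wz":0,"gripper":-0.1},
    {"dx":-0.05,"dy":0,"dz":0,"wx":0,"wy":0,"wz":0,"gripper":-0.1},
    {"dx":-0.09,"dy":0,"dz":0,"wx":0,"wy":0,"wz":0,"gripper":-0.5},
    {"dx":-0.13,"dy":0,"dz":0,"wx":0,"wy":0,"wz":0,"gripper":-1},
  ],
)

```text
clock: 17.2
position: [706.6, 13.1, 185.6]
ee_rot: [0.525, -0.475, -0.523, -0.475]
contact_force: [0.9, 0.1, 0.0]
gripper_width: 74.3
```

```bash
python3 - <<'E'
from h import *
st()
d=cam('wrist'); save(d,'11_wrist',None,1)
plan((520,230,300),np.radians(-166))
E
```

```text
t 17.2 p [706.6  13.1 185.6] xax [ 0.001 -0.001 -1.   ] jawyaw -174.38 F [0.9 0.1 0. ] T [-0.05 -0.1   0.06] w 74.3 j [ 0.25  0.55  0.17  0.   -1.19 -0.15]
d [-0.1082  0.1664  0.2346] w [-8.3  -0.22  0.93] dist 307.3
```

View pics/11_wrist.png

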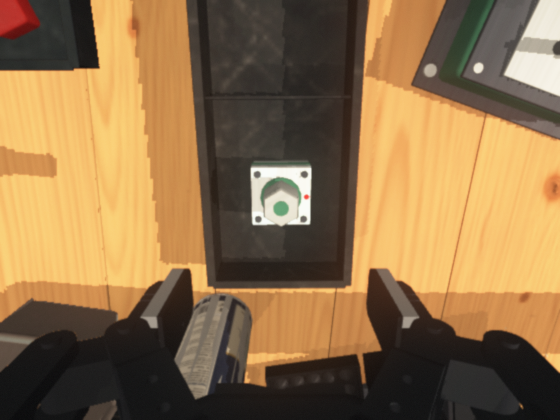

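```bash
python3 - <<'E'
from h import *
plan((512,275,290),np.radians(-165.7))
E
```

```text
d [-0.0984  0.17    0.2802] w [-8.6  -0.22  0.93] dist 342.2
```

>>> arm_command(
  rows=[
    {"dx":-0.025,"dy":0.006,"dz":0.01,"wx":0,"wy":0,"wz":0,"gripper":-1},
    {"dx":-0.06,"dy":0.02,"dz":0.035,"wx":-1,"wy":0,"wz":0,"gripper":-1},
    {"dx":-0.09,"dy":0.043,"dz":0.07,"wx":-2,"wy":0,"wz":0.3,"gripper":-1},
    {"dx":-0.098,"dy":0.067,"dz":0.11,"wx":-3,"wy":0,"wz":0.5,"gripper":-1},
    {"dx":-0.098,"dy":0.093,"dz":0.15,"wx":-5,"wy":0,"wz":0.7,"gripper":-1},
    {"dx":-0.098,"dy":0.117,"dz":0.19,"wx":-6,"wy":-0.2,"wz":0.9,"gripper":-1},
    {"dx":-0.098,"dy":0.14,"dz":0.23,"wx":-7,"wy":-0.2,"wz":0.9,"gripper":-1},
    {"dx":-0.098,"dy":0.158,"dz":0.26,"wx":-8,"wy":-0.2,"wz":0.9,"gripper":-1},
  ],
)

```text
clock: 18.05
position: [524.4, 257.9, 290.4]
ee_rot: [0.557, -0.436, -0.556, -0.437]
contact_force: [0.7, 0.5, -0.2]
gripper_width: 85.6
```

>>> arm_command(
  rows=[
    {"dx":0,"dy":0.007,"dz":0.012,"wx":0,"wy":0,"wz":0,"gripper":-1},
    {"dx":0,"dy":0.01,"dz":0.018,"wx":0,"wy":0,"wz":0,"gripper":-1},
    {"dx":0,"dy":0.012,"dz":0.02,"wx":0,"wy":0,"wz":0,"gripper":-1},
    {"dx":0,"dy":0.012,"dz":0.02,"wx":0,"wy":0,"wz":0,"gripper":-1},
    {"dx":0,"dy":0.012,"dz":0.02,"wx":0,"wy":0,"wz":0,"gripper":-1},
    {"dx":0,"dy":0.012,"dz":0.02,"wx":0,"wy":0,"wz":0,"gripper":-1},
    {"dx":0,"dy":0.012,"dz":0.02,"wx":0,"wy":0,"wz":0,"gripper":-1},
    {"dx":0,"dy":0.012,"dz":0.02,"wx":0,"wy":0,"wz":0,"gripper":-1},
  ],
)

```text
clock: 18.85
position: [508.3, 274.1, 290.3]
ee_rot: [0.557, -0.436, -0.556, -0.437]
contact_force: [0.1, -0.1, -0.7]
gripper_width: 85.6
```

```bash
python3 - <<'E'
from h import *
st()
d=cam('wrist'); save(d,'12_wrist',None,1.4);np.savez('w12.npz',**d)
for r in models.cut_out('wrist','gearhead_a'): print(r['conf'],np.round(r['extent'],1))
E
```

```text
t 18.85 p [508.3 274.1 290.3] xax [ 0.001  0.001 -1.   ] jawyaw -166.23 F [ 0.1 -0.1 -0.7] T [ 0.02 -0.01 -0.01] w 85.6 j [ 0.78  0.27 -0.01  0.   -1.29 -0.53]
0.87 [246.9 174.  293.4 221.8]
0.79 [251.2 235.  291.2 279.8]
```

View pics/12_wrist.png

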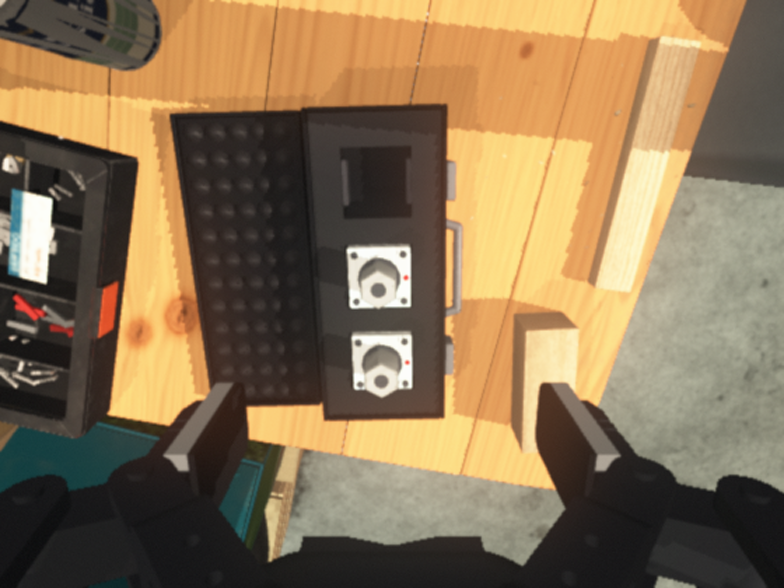

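```bash
cat > f3.py <<'E'
from h import *
d=dict(np.load('w12.npz'));g=cv2.cvtColor(d['img'],cv2.COLOR_RGB2GRAY)
M=np.array([(25,-25,46),(-25,-25,46),(-25,25,46),(25,25,46),(25,50,46),(-25,50,46),(-25,100,46),(25,100,46)])
p=np.array([(347,245),(409,243),(411,307),(350,309),(352,333),(411,331),(413,388),(353,390)])/1.4-.15
p2=cv2.cornerSubPix(g,np.ascontiguousarray(p.astype(np.float32).reshape(-1,1,2)),(3,3),(-1,-1),(3,50,.01))[:,0]
for q in (p,p2):
    r=least_squares(lambda x:(proj(d,S2W(x,M))-q).ravel(),[508,303,.25]);print(r.x,np.degrees(r.x[2]),np.sqrt((r.fun**2).mean()))
pose=r.x;np.save('case.npy',pose)
print(proj(d,S2W(pose,[(0,0,80),(0,75,80)]))*1.4)
print(S2W(pose,[(0,0,0),(0,75,0)]))
plan(np.r_[S2W(pose,(0,75,0))[0][:2],130],pose[2]-np.pi)
E
python3 f3.py
```

```text
[5.11960721e+02 3.03169257e+02 2.68468848e-01] 15.382131907241675 1.0382965263568391
[5.11818615e+02 3.04111290e+02 2.63516685e-01] 15.098393892225788 0.5833812417268588
[[377.70993156 289.14693584]
 [380.71614921 380.35969798]]
[[511.81861469 304.11128957   0.        ]
 [492.28280635 376.52228454   0.        ]]
d [ 0.1604 -0.0088  0.103 ] w [-1.3   0.02  0.09] dist 190.9
```

>>> arm_command(
  rows=[
    {"dx":0.015,"dy":-0.001,"dz":0.012,"wx":-0.5,"wy":0,"wz":0,"gripper":-1},
    {"dx":0.04,"dy":-0.003,"dz":0.035,"wx":-1,"wy":0,"wz":0,"gripper":-1},
    {"dx":0.07,"dy":-0.005,"dz":0.06,"wx":-1.3,"wy":0,"wz":0,"gripper":-1},
    {"dx":0.1,"dy":-0.007,"dz":0.085,"wx":-1.3,"wy":0,"wz":0,"gripper":-1},
    {"dx":0.125,"dy":-0.0088,"dz":0.1,"wx":-1.3,"wy":0,"wz":0,"gripper":-1},
    {"dx":0.145,"dy":-0.0088,"dz":0.103,"wx":-1.3,"wy":0,"wz":0,"gripper":-1},
    {"dx":0.16,"dy":-0.0088,"dz":0.103,"wx":-1.3,"wy":0,"wz":0,"gripper":-0.5},
    {"dx":0.16,"dy":-0.0088,"dz":0.103,"wx":-1.3,"wy":0,"wz":0,"gripper":-0.2},
  ],
)

```text
clock: 19.75
position: [491.1, 375.6, 127.7]
ee_rot: [0.561, -0.431, -0.561, -0.428]
contact_force: [0.7, -0.9, 0.1]
gripper_width: 59.2
```

```bash
python3 - <<'E'
from h import *
st()
d=cam('wrist'); save(d,'13_wrist',None,1.4);np.savez('w13.npz',**d)
pose=np.load('case.npy')
plan(np.r_[S2W(pose,(0,75,0))[0][:2],54],pose[2]-np.pi)
E
```

```text
t 19.75 p [491.1 375.6 127.7] xax [-0.002 -0.003 -1.   ] jawyaw -164.9 F [ 0.7 -0.9  0.1] T [0.01 0.01 0.02] w 59.2 j [ 0.91  0.46 -0.14  0.   -0.97 -0.65]
d [ 0.0754 -0.0004  0.0004] w [ 0.01 -0.08 -0.02] dist 75.4
```

View pics/13_wrist.png

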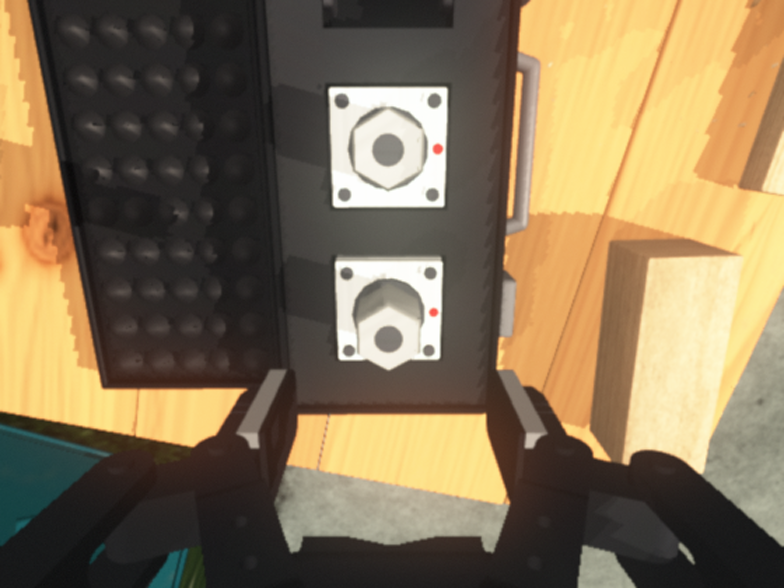

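```bash
python3 - <<'E'
from h import *
d=dict(np.load('w13.npz'));pose=np.load('case.npy')
print(proj(d,S2W(pose,[(0,0,80),(0,75,80)]))*1.4)
M=np.array([(25,-25,46),(-25,-25,46),(-25,25,46),(25,25,46),(25,50,46),(-25,50,46),(-25,100,46),(25,100,46)])
print(proj(d,S2W(pose,M))*1.4)
E
```

```text
[[387.49281338 148.04931098]
 [387.95802704 337.38642713]]
[[328.05811689  85.10108885]
 [447.22889135  85.10314349]
 [443.58575724 205.29128393]
 [332.25459137 205.37192079]
 [334.15231234 259.76054663]
 [441.93815101 259.64633171]
 [438.93879702 358.59596345]
 [337.60677001 358.7651991 ]]
```

>>> arm_command(
  rows=[
    {"dx":0.012,"dy":0,"dz":0,"wx":0,"wy":0,"wz":0,"gripper":-0.2},
    {"dx":0.03,"dy":0,"dz":0,"wx":0,"wy":0,"wz":0,"gripper":-0.2},
    {"dx":0.048,"dy":0,"dz":0,"wx":0,"wy":0,"wz":0,"gripper":-0.2},
    {"dx":0.062,"dy":0,"dz":0,"wx":0,"wy":0,"wz":0,"gripper":-0.2},
    {"dx":0.071,"dy":0,"dz":0,"wx":0,"wy":0,"wz":0,"gripper":-0.2},
    {"dx":0.074,"dy":0,"dz":0,"wx":0,"wy":0,"wz":0,"gripper":0},
    {"dx":0.074,"dy":0,"dz":0,"wx":0,"wy":0,"wz":0,"gripper":0.2},
    {"dx":0.074,"dy":0,"dz":0,"wx":0,"wy":0,"wz":0,"gripper":0.4},
  ],
)

```text
clock: 20.6
position: [492.3, 376.3, 56.1]
ee_rot: [0.562, -0.43, -0.561, -0.43]
contact_force: [0.6, -0.7, -0.3]
gripper_width: 29.0
```

>>> arm_command(
  rows=[
    {"dx":0,"dy":0,"dz":0,"wx":0,"wy":0,"wz":0,"gripper":1},
    {"dx":0,"dy":0,"dz":0,"wx":0,"wy":0,"wz":0,"gripper":1},
    {"dx":0,"dy":0,"dz":0,"wx":0,"wy":0,"wz":0,"gripper":1},
    {"dx":0,"dy":0,"dz":0,"wx":0,"wy":0,"wz":0,"gripper":1},
    {"dx":0,"dy":0,"dz":0,"wx":0,"wy":0,"wz":0,"gripper":1},
    {"dx":0,"dy":0,"dz":0,"wx":0,"wy":0,"wz":0,"gripper":1},
    {"dx":0,"dy":0,"dz":0,"wx":0,"wy":0,"wz":0,"gripper":1},
    {"dx":0,"dy":0,"dz":0,"wx":0,"wy":0,"wz":0,"gripper":1},
  ],
)

```text
clock: 21.4
position: [492.2, 376.3, 56.1]
ee_rot: [0.562, -0.43, -0.561, -0.43]
contact_force: [-0.1, 0.5, -2.2]
gripper_width: 29.1
```

```bash
python3 - <<'E'
from h import *
st()
d=cam('wrist'); save(d,'14_wrist',None,1.4);np.savez('w14.npz',**d)
E
```

```text
t 21.4 p [492.2 376.3  56.1] xax [ 0.001 -0.001 -1.   ] jawyaw -164.89 F [-0.1  0.5 -2.2] T [-0.06  0.   -0.01] w 29.1 j [ 0.91  0.54 -0.21  0.   -0.81 -0.65]
```

View pics/14_wrist.png

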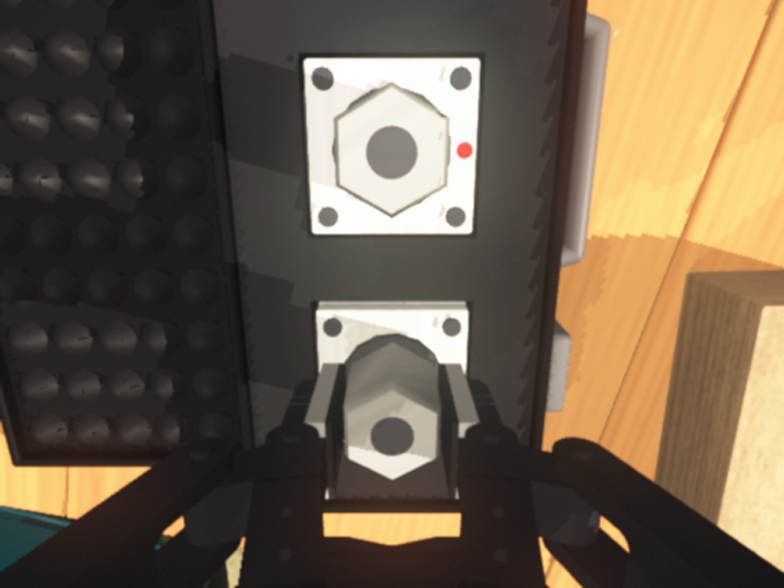

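>>> arm_command(
  rows=[
    {"dx":-0.001,"dy":0,"dz":0.001,"wx":1.5,"wy":0,"wz":0,"gripper":1},
    {"dx":-0.002,"dy":0,"dz":-0.001,"wx":-1.5,"wy":0,"wz":0,"gripper":1},
    {"dx":-0.003,"dy":0,"dz":0.001,"wx":1.5,"wy":0,"wz":0,"gripper":1},
    {"dx":-0.004,"dy":0,"dz":-0.001,"wx":-1.5,"wy":0,"wz":0,"gripper":1},
    {"dx":-0.005,"dy":0,"dz":0.001,"wx":1.5,"wy":0,"wz":0,"gripper":1},
    {"dx":-0.006,"dy":0,"dz":-0.001,"wx":-1.5,"wy":0,"wz":0,"gripper":1},
    {"dx":-0.007,"dy":0,"dz":0.001,"wx":1.5,"wy":0,"wz":0,"gripper":1},
    {"dx":-0.008,"dy":0,"dz":0,"wx":0,"wy":0,"wz":0,"gripper":1},
  ],
)

```text
clock: 22.25
position: [492.0, 376.1, 62.7]
ee_rot: [0.562, -0.43, -0.561, -0.429]
contact_force: [2.9, 1.9, -12.6]
gripper_width: 29.2
```

```bash
python3 - <<'E'
from h import *
st()
E
```

```text
t 22.25 p [492.  376.1  62.7] xax [-0.    -0.001 -1.   ] jawyaw -164.86 F [  2.9   1.9 -12.6] T [ 0.6  -0.78 -0.06] w 29.2 j [ 0.91  0.54 -0.21  0.   -0.83 -0.65]
```

Pull 12.6 N, moving. Continue.

>>> arm_command(
  rows=[
    {"dx":-0.001,"dy":0,"dz":0.001,"wx":1.5,"wy":0,"wz":0,"gripper":1},
    {"dx":-0.0025,"dy":0,"dz":-0.001,"wx":-1.5,"wy":0,"wz":0,"gripper":1},
    {"dx":-0.004,"dy":0,"dz":0.001,"wx":1.5,"wy":0,"wz":0,"gripper":1},
    {"dx":-0.0055,"dy":0,"dz":-0.001,"wx":-1.5,"wy":0,"wz":0,"gripper":1},
    {"dx":-0.007,"dy":0,"dz":0.001,"wx":1.5,"wy":0,"wz":0,"gripper":1},
    {"dx":-0.0085,"dy":0,"dz":-0.001,"wx":-1.5,"wy":0,"wz":0,"gripper":1},
    {"dx":-0.01,"dy":0,"dz":0.001,"wx":1.5,"wy":0,"wz":0,"gripper":1},
    {"dx":-0.011,"dy":0,"dz":0,"wx":0,"wy":0,"wz":0,"gripper":1},
  ],
)

```text
clock: 23.05
position: [491.9, 376.2, 73.1]
ee_rot: [0.562, -0.43, -0.561, -0.429]
contact_force: [3.4, 2.3, -12.2]
gripper_width: 28.9
```

```bash
python3 - <<'E'
from h import *
st()
d=cam('wrist'); save(d,'15_wrist',None,1.4)
E
```

```text
t 23.05 p [491.9 376.2  73.1] xax [-0.001 -0.001 -1.   ] jawyaw -164.83 F [  3.4   2.3 -12.2] T [ 0.57 -0.9  -0.11] w 28.9 j [ 0.91  0.52 -0.2   0.   -0.85 -0.65]
```

View pics/15_wrist.png

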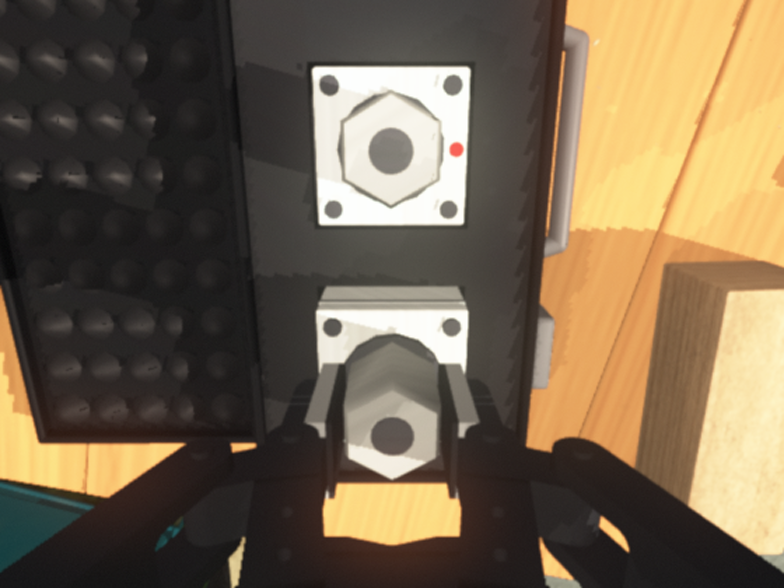

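>>> arm_command(
  rows=[
    {"dx":-0.0015,"dy":-0.0005,"dz":0.001,"wx":1.5,"wy":0,"wz":0,"gripper":1},
    {"dx":-0.003,"dy":-0.0005,"dz":-0.001,"wx":-1.5,"wy":0,"wz":0,"gripper":1},
    {"dx":-0.0045,"dy":-0.0005,"dz":0.001,"wx":1.5,"wy":0,"wz":0,"gripper":1},
    {"dx":-0.006,"dy":-0.0005,"dz":-0.001,"wx":-1.5,"wy":0,"wz":0,"gripper":1},
    {"dx":-0.0075,"dy":-0.0005,"dz":0.001,"wx":1.5,"wy":0,"wz":0,"gripper":1},
    {"dx":-0.009,"dy":-0.0005,"dz":-0.001,"wx":-1.5,"wy":0,"wz":0,"gripper":1},
    {"dx":-0.0105,"dy":-0.0005,"dz":0.001,"wx":1.5,"wy":0,"wz":0,"gripper":1},
    {"dx":-0.012,"dy":-0.0005,"dz":0,"wx":0,"wy":0,"wz":0,"gripper":1},
  ],
)

```text
clock: 23.9
position: [492.3, 376.8, 86.2]
ee_rot: [-0.562, 0.429, 0.562, 0.429]
contact_force: [0.2, -0.8, -3.1]
gripper_width: 28.9
```

>>> arm_command(
  rows=[
    {"dx":-0.0015,"dy":0,"dz":0.001,"wx":1,"wy":0,"wz":0,"gripper":1},
    {"dx":-0.003,"dy":0,"dz":-0.001,"wx":-1,"wy":0,"wz":0,"gripper":1},
    {"dx":-0.0045,"dy":0,"dz":0.001,"wx":1,"wy":0,"wz":0,"gripper":1},
    {"dx":-0.006,"dy":0,"dz":-0.001,"wx":-1,"wy":0,"wz":0,"gripper":1},
    {"dx":-0.008,"dy":0,"dz":0,"wx":0,"wy":0,"wz":0,"gripper":1},
    {"dx":-0.01,"dy":0,"dz":0,"wx":0,"wy":0,"wz":0,"gripper":1},
    {"dx":-0.012,"dy":0,"dz":0,"wx":0,"wy":0,"wz":0,"gripper":1},
    {"dx":-0.012,"dy":0,"dz":0,"wx":0,"wy":0,"wz":0,"gripper":1},
  ],
)

```text
clock: 24.7
position: [492.5, 377.0, 98.8]
ee_rot: [0.562, -0.429, -0.562, -0.429]
contact_force: [-0.5, 0.4, -3.7]
gripper_width: 29.1
```

```bash
python3 - <<'E'
from h import *
st()
E
```

```text
t 24.7 p [492.5 377.   98.8] xax [ 0.  0. -1.] jawyaw -164.69 F [-0.5  0.4 -3.7] T [-0.04 -0.01  0.04] w 29.1 j [ 0.91  0.49 -0.17  0.   -0.9  -0.65]
```

```bash
python3 - <<'E'
from h import *
plan((500,200,195),np.radians(-178))
p=S2W(np.load('stand.npy'),[(0,75,0)])[0];print(p)
E
```

```text
d [-0.0963  0.0394 -0.1727] w [13.31  0.02  0.03] dist 201.6
[ 518.61186968 -119.61266909    0.        ]
```

>>> arm_command(
  rows=[
    {"dx":-0.015,"dy":0,"dz":0,"wx":0,"wy":0,"wz":0,"gripper":1},
    {"dx":-0.035,"dy":0,"dz":0,"wx":0,"wy":0,"wz":0,"gripper":1},
    {"dx":-0.06,"dy":0.002,"dz":-0.01,"wx":1,"wy":0,"wz":0,"gripper":1},
    {"dx":-0.08,"dy":0.006,"dz":-0.03,"wx":2,"wy":0,"wz":0,"gripper":1},
    {"dx":-0.095,"dy":0.015,"dz":-0.065,"wx":5,"wy":0,"wz":0,"gripper":1},
    {"dx":-0.096,"dy":0.024,"dz":-0.105,"wx":8,"wy":0,"wz":0,"gripper":1},
    {"dx":-0.096,"dy":0.034,"dz":-0.145,"wx":11,"wy":0,"wz":0,"gripper":1},
    {"dx":-0.096,"dy":0.039,"dz":-0.173,"wx":13,"wy":0,"wz":0,"gripper":1},
  ],
)

```text
clock: 25.5
position: [499.6, 197.4, 195.0]
ee_rot: [-0.509, 0.491, 0.509, 0.491]
contact_force: [0.1, 0.8, -4.0]
gripper_width: 29.1
```

```bash
python3 - <<'E'
from h import *
st()
plan((518.6,-119.6,195),np.radians(-192.85))
E
```

```text
t 25.5 p [499.6 197.4 195. ] xax [-0.  0. -1.] jawyaw -177.85 F [ 0.1  0.8 -4. ] T [ 0.03 -0.08  0.01] w 29.1 j [ 0.68  0.27 -0.26 -0.   -1.04 -0.64]
d [-1.000e-04 -7.100e-03 -3.175e-01] w [ 1.5e+01  1.0e-02 -2.0e-02] dist 317.6
```

>>> arm_command(
  rows=[
    {"dx":0,"dy":0,"dz":-0.035,"wx":1,"wy":0,"wz":0,"gripper":1},
    {"dx":0,"dy":0,"dz":-0.08,"wx":3,"wy":0,"wz":0,"gripper":1},
    {"dx":0,"dy":-0.001,"dz":-0.125,"wx":5,"wy":0,"wz":0,"gripper":1},
    {"dx":0,"dy":-0.003,"dz":-0.17,"wx":7,"wy":0,"wz":0,"gripper":1},
    {"dx":0,"dy":-0.004,"dz":-0.215,"wx":10,"wy":0,"wz":0,"gripper":1},
    {"dx":0,"dy":-0.005,"dz":-0.255,"wx":12,"wy":0,"wz":0,"gripper":1},
    {"dx":0,"dy":-0.006,"dz":-0.29,"wx":14,"wy":0,"wz":0,"gripper":1},
    {"dx":0,"dy":-0.007,"dz":-0.317,"wx":15,"wy":0,"wz":0,"gripper":1},
  ],
)

```text
clock: 26.3
position: [518.1, -121.2, 195.0]
ee_rot: [-0.44, 0.553, 0.44, 0.553]
contact_force: [1.0, 0.0, -2.7]
gripper_width: 29.0
```

```bash
python3 - <<'E'
from h import *
st()
d=cam('wrist'); save(d,'16_wrist',None,1.4);np.savez('w16.npz',**d);save(d,'16_crop',(200,190,360,360),4)
e=dict(np.load('w8.npz'));save(e,'8_crop',(200,190,360,360),4)
E
```

```text
t 26.3 p [ 518.1 -121.2  195. ] xax [-0.  0. -1.] jawyaw 166.99 F [ 1.   0.  -2.7] T [ 0.07 -0.05  0.02] w 29.0 j [ 0.08  0.26 -0.27 -0.   -1.04 -0.3 ]
```

View pics/16_wrist.png

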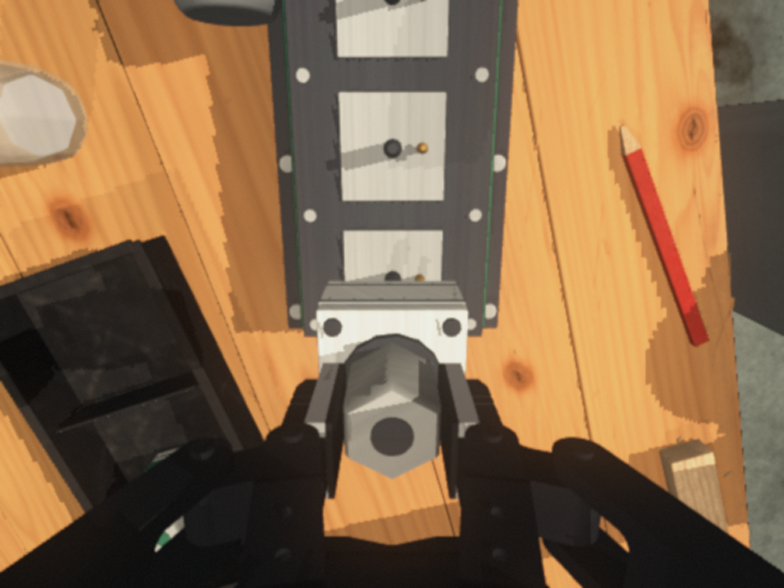

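View pics/16_crop.png

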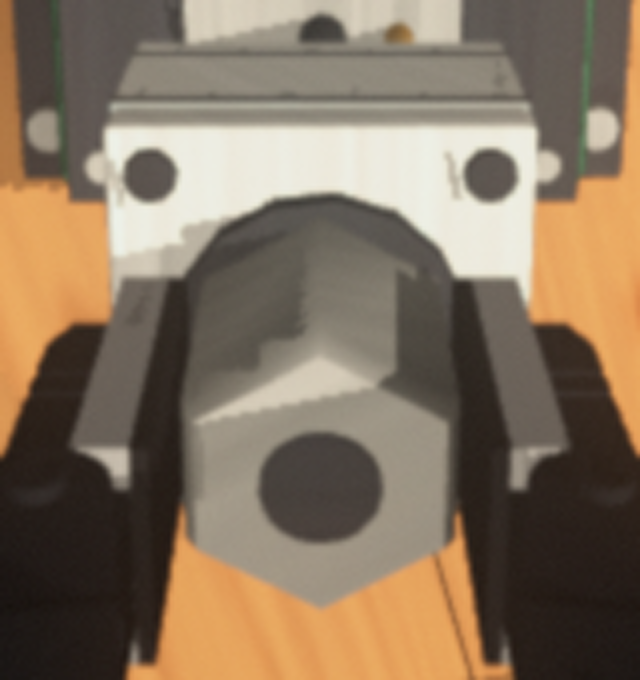

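View pics/8_crop.png

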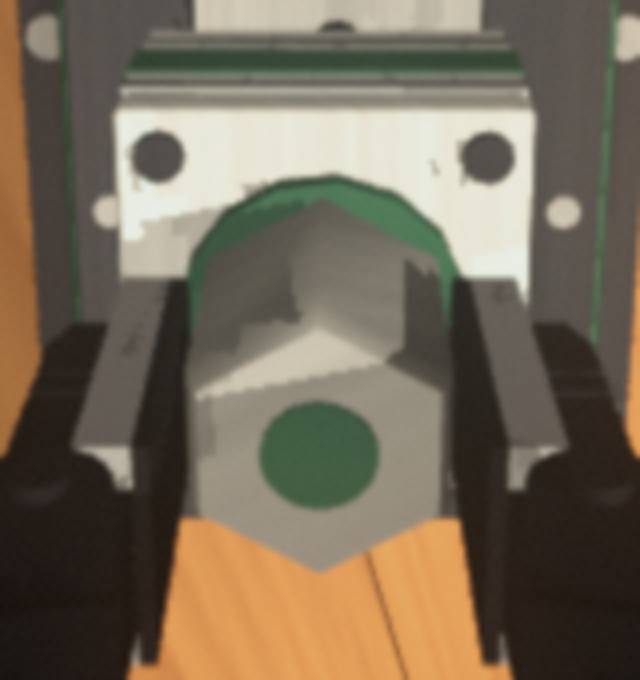

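```bash
cat > hand.py <<'E'
from h import *
# gear pts
r=27/2/np.cos(np.pi/6)
G=np.array([(25,-25,36),(-25,-25,36),(0,r,70),(0,-r,70),(0,0,70)])
def fit(npz,px,crop=(200,190),sc=4):
    d=dict(np.load(npz)); T=d['T_tool_cam']; W=np.linalg.inv(T)
    p=(np.array(px,float)+.5)/sc+np.array(crop)-.5
    def pr(q):
        dy,dz,yaw,h=q;c,s=np.cos(yaw),np.sin(yaw)
        X=np.c_[h-G[:,2], dy-(c*G[:,0]-s*G[:,1]), dz+(s*G[:,0]+c*G[:,1])]
        P=X@W[:3,:3].T+W[:3,3]; q2=P@d['K'].T; return q2[:,:2]/q2[:,2:]
    r=least_squares(lambda q:(pr(q)-p).ravel(),[0,0,0,48])
    print(npz,'dy,dz',np.round(r.x[:2],2),'yaw',np.round(np.degrees(r.x[2]),2),'h',round(r.x[3],2),'res',np.round(r.fun.reshape(-1,2),2).tolist())
    return r.x
if __name__=='__main__':
    a=fit('w16.npz',[(107,127),(537,127),(320,607),(320,357),(321,487)])
    b=fit('w8.npz',[(117,108),(533,108),(319,571),(319,330),(319,455)])
E
python3 hand.py
```

```text
w16.npz dy,dz [-0.57  2.85] yaw -0.16 h 49.48 res [[-0.01, 1.21], [-0.41, 1.46], [0.09, 2.46], [0.31, -3.75], [-0.05, -0.77]]
w8.npz dy,dz [-0.59  2.36] yaw -0.52 h 54.63 res [[-0.75, 1.19], [-0.65, 2.06], [0.05, 2.53], [0.74, -4.19], [0.38, -0.89]]
```

```bash
python3 - <<'E'
from h import *
plan((519.7,-120.9,125),np.radians(-192.85))
E
```

```text
d [ 0.07   -0.0007  0.0032] w [-0.28 -0.09 -0.02] dist 70.0
```

>>> arm_command(
  rows=[
    {"dx":0.015,"dy":0,"dz":0,"wx":0,"wy":0,"wz":0,"gripper":1},
    {"dx":0.03,"dy":0,"dz":0,"wx":0,"wy":0,"wz":0,"gripper":1},
    {"dx":0.045,"dy":0,"dz":0.001,"wx":0,"wy":0,"wz":0,"gripper":1},
    {"dx":0.058,"dy":-0.0007,"dz":0.002,"wx":-0.3,"wy":0,"wz":0,"gripper":1},
    {"dx":0.066,"dy":-0.0007,"dz":0.0032,"wx":-0.3,"wy":-0.1,"wz":0,"gripper":1},
    {"dx":0.068,"dy":-0.0007,"dz":0.0032,"wx":-0.3,"wy":-0.1,"wz":0,"gripper":1},
    {"dx":0.068,"dy":-0.0007,"dz":0.0032,"wx":-0.3,"wy":-0.1,"wz":0,"gripper":1},
    {"dx":0.068,"dy":-0.0007,"dz":0.0032,"wx":-0.3,"wy":-0.1,"wz":0,"gripper":1},
  ],
)

```text
clock: 27.15
position: [520.2, -120.8, 127.7]
ee_rot: [-0.441, 0.552, 0.441, 0.553]
contact_force: [-0.5, -0.8, -3.6]
gripper_width: 28.6
```

```bash
python3 - <<'E'
from h import *
st()
plan((519.7,-120.9,125),np.radians(-192.85))
d=cam('wrist'); save(d,'17_wrist',None,1.4)
d=cam('scene'); save(d,'17_scene',(230,150,480,337),3.2)
st()
E
```

```text
t 27.15 p [ 520.2 -120.8  127.7] xax [ 0.001  0.    -1.   ] jawyaw 167.19 F [-0.5 -0.8 -3.6] T [-0.01 -0.03 -0.01] w 28.6 j [ 0.08  0.33 -0.36 -0.   -0.88 -0.3 ]
d [ 0.0027  0.0005 -0.0002] w [0.04 0.02 0.06] dist 2.8
t 27.25 p [ 520.2 -120.8  127.7] xax [ 0.001  0.    -1.   ] jawyaw 167.18 F [ 0.  -0.5 -3.8] T [0.01 0.01 0.01] w 29.0 j [ 0.08  0.33 -0.36 -0.   -0.88 -0.3 ]
```

View pics/17_wrist.png

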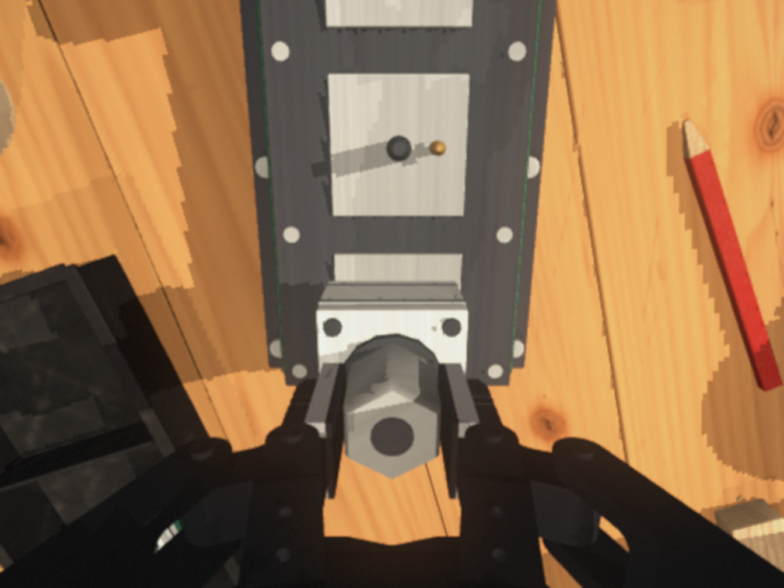

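View pics/17_scene.png

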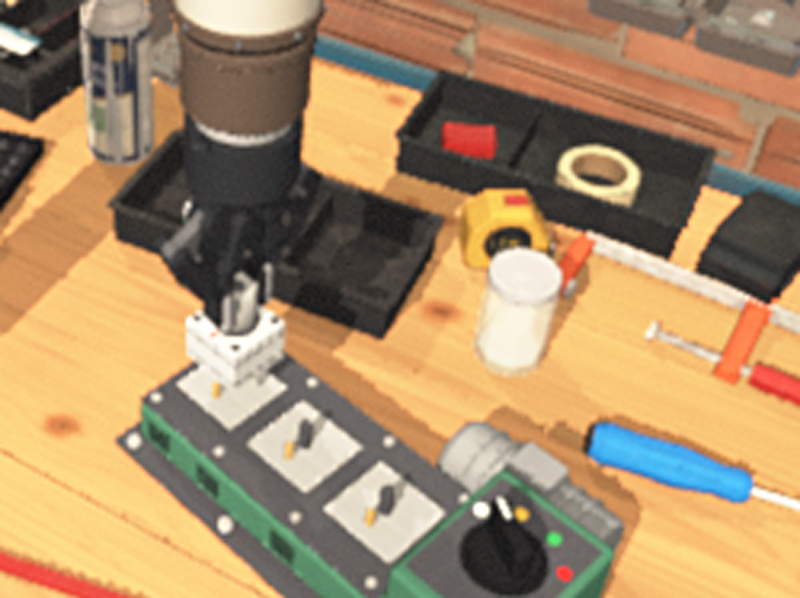

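```bash
python3 - <<'E'
from h import *
for f in ('w16','w8','w4'):
    d=dict(np.load(f+'.npz'));print(np.round(d['T_tool_cam'],4).tolist())
d=cam('wrist');T=d['T_tool_cam']
# tool-frame line through hex centre px for depth
for u in ((392,437),(399,148)):
    r=T[:3,:3]@np.linalg.inv(d['K'])@np.r_[np.array(u)/1.4,1]; C=T[:3,3]
    for xt in (46-70,127.7-76,127.7-51): print(u,xt,C+r*(xt-C[0])/r[0])
print(proj(d,S2W(np.load('stand.npy'),[(0,0,76),(0,0,51),(0,75,76),(29,46,51),(-29,46,51),(29,-29,51),(-29,-29,51)]))*1.4)
E
```

```text
[[0.0003, -0.2954, 0.9554, -142.6705], [1.0, -0.0003, -0.0004, -0.6418], [0.0004, 0.9554, 0.2954, -76.458], [0.0, 0.0, 0.0, 1.0]]
[[0.0003, -0.2954, 0.9554, -142.665], [1.0, -0.0003, -0.0004, -0.6402], [0.0004, 0.9554, 0.2954, -76.4596], [0.0, 0.0, 0.0, 1.0]]
[[0.0003, -0.2954, 0.9554, -142.6699], [1.0, -0.0003, -0.0004, -0.6399], [0.0004, 0.9554, 0.2954, -76.4595], [0.0, 0.0, 0.0, 1.0]]
(392, 437) -24 [-24.          -0.50329274   1.25971387]
(392, 437) 51.7 [51.7        -0.41672589 50.83747532]
(392, 437) 76.7 [76.7        -0.38813711 67.21058016]
(399, 148) -24 [-24.           1.09935096 -74.99581052]
(399, 148) 51.7 [ 51.7          2.2082505  -74.06174644]
(399, 148) 76.7 [ 76.7          2.57446567 -73.75327086]
[[398.13115561 147.69717536]
 [397.43908981 146.94284256]
 [397.36992616 333.53731242]
 [332.86431649 253.14923852]
 [461.25038676 253.2125114 ]
 [326.46984764  72.59534184]
 [468.98574035  72.59589255]]
```

>>> arm_command(
  rows=[
    {"dx":0,"dy":0.0011,"dz":0,"wx":0,"wy":0,"wz":0,"gripper":1},
    {"dx":0.001,"dy":0.0011,"dz":0,"wx":0,"wy":0,"wz":0,"gripper":1},
    {"dx":0.003,"dy":0.0011,"dz":0,"wx":0,"wy":0,"wz":0,"gripper":1},
    {"dx":0.005,"dy":0.0011,"dz":0,"wx":0,"wy":0,"wz":0,"gripper":1},
    {"dx":0.007,"dy":0.0011,"dz":0,"wx":0,"wy":0,"wz":0,"gripper":1},
    {"dx":0.009,"dy":0.0011,"dz":0,"wx":0,"wy":0,"wz":0,"gripper":1},
    {"dx":0.011,"dy":0.0011,"dz":0,"wx":0,"wy":0,"wz":0,"gripper":1},
    {"dx":0.012,"dy":0.0011,"dz":0,"wx":0,"wy":0,"wz":0,"gripper":1},
  ],
)

```text
clock: 28.1
position: [518.9, -120.6, 115.3]
ee_rot: [-0.441, 0.553, 0.441, 0.553]
contact_force: [-0.8, -0.0, -3.0]
gripper_width: 29.0
```

```bash
python3 - <<'E'
from h import *
st()
E
```

```text
t 28.1 p [ 518.9 -120.6  115.3] xax [ 0.001  0.    -1.   ] jawyaw 167.17 F [-0.8 -0.  -3. ] T [-0.02  0.06  0.01] w 29.0 j [ 0.08  0.35 -0.38 -0.   -0.85 -0.3 ]
```

>>> arm_command(
  rows=[
    {"dx":0.001,"dy":0,"dz":0,"wx":0,"wy":0,"wz":0,"gripper":1},
    {"dx":0.003,"dy":0,"dz":0,"wx":0,"wy":0,"wz":0,"gripper":1},
    {"dx":0.005,"dy":0,"dz":0,"wx":0,"wy":0,"wz":0,"gripper":1},
    {"dx":0.007,"dy":0,"dz":0,"wx":0,"wy":0,"wz":0,"gripper":1},
    {"dx":0.008,"dy":0,"dz":0,"wx":0,"wy":0,"wz":0,"gripper":1},
    {"dx":0.009,"dy":0,"dz":0,"wx":0,"wy":0,"wz":0,"gripper":1},
    {"dx":0.01,"dy":0,"dz":0,"wx":0,"wy":0,"wz":0,"gripper":1},
    {"dx":0.01,"dy":0,"dz":0,"wx":0,"wy":0,"wz":0,"gripper":1},
  ],
)

```text
clock: 28.9
position: [518.8, -120.6, 105.2]
ee_rot: [-0.441, 0.553, 0.441, 0.553]
contact_force: [-0.0, 0.3, -3.4]
gripper_width: 29.0
```

```bash
python3 - <<'E'
from h import *
st()
E
```

```text
t 28.9 p [ 518.8 -120.6  105.2] xax [ 0.  0. -1.] jawyaw 167.17 F [-0.   0.3 -3.4] T [-0.03 -0.03  0.03] w 29.0 j [ 0.08  0.36 -0.39 -0.   -0.82 -0.3 ]
```

Perfect alignment. Continue to seat (expected at TCP z ≈ 97).

>>> arm_command(
  rows=[
    {"dx":0.001,"dy":0,"dz":0,"wx":0,"wy":0,"wz":0,"gripper":1},
    {"dx":0.003,"dy":0,"dz":0,"wx":0,"wy":0,"wz":0,"gripper":1},
    {"dx":0.005,"dy":0,"dz":0,"wx":0,"wy":0,"wz":0,"gripper":1},
    {"dx":0.006,"dy":0,"dz":0,"wx":0,"wy":0,"wz":0,"gripper":1},
    {"dx":0.007,"dy":0,"dz":0,"wx":0,"wy":0,"wz":0,"gripper":1},
    {"dx":0.008,"dy":0,"dz":0,"wx":0,"wy":0,"wz":0,"gripper":1},
    {"dx":0.009,"dy":0,"dz":0,"wx":0,"wy":0,"wz":0,"gripper":1},
    {"dx":0.0095,"dy":0,"dz":0,"wx":0,"wy":0,"wz":0,"gripper":1},
  ],
)

```text
clock: 29.7
position: [518.9, -120.6, 97.1]
ee_rot: [-0.441, 0.552, 0.441, 0.553]
contact_force: [-4.0, 3.5, 6.8]
gripper_width: 28.9
```

```bash
python3 - <<'E'
from h import *
st()
E
```

```text
t 29.7 p [ 518.9 -120.6   97.1] xax [ 0.001 -0.    -1.   ] jawyaw 167.2 F [-4.   3.5  6.8] T [ 0.75  1.23 -0.01] w 28.9 j [ 0.08  0.37 -0.4   0.   -0.8  -0.3 ]
```

>>> arm_command(
  rows=[
    {"dx":0,"dy":0,"dz":0,"wx":0,"wy":0,"wz":0,"gripper":0.25},
    {"dx":0,"dy":0,"dz":0,"wx":0,"wy":0,"wz":0,"gripper":0.1},
    {"dx":0,"dy":0,"dz":0,"wx":0,"wy":0,"wz":0,"gripper":0},
    {"dx":-0.004,"dy":0,"dz":0,"wx":0,"wy":0,"wz":0,"gripper":-0.1},
    {"dx":-0.02,"dy":0,"dz":0,"wx":0,"wy":0,"wz":0,"gripper":-0.1},
    {"dx":-0.05,"dy":0,"dz":0,"wx":0,"wy":0,"wz":0,"gripper":-0.1},
    {"dx":-0.09,"dy":0,"dz":0,"wx":0,"wy":0,"wz":0,"gripper":-0.5},
    {"dx":-0.13,"dy":0,"dz":0,"wx":0,"wy":0,"wz":0,"gripper":-1},
  ],
)

```text
clock: 30.5
position: [518.6, -120.7, 228.5]
ee_rot: [-0.441, 0.553, 0.441, 0.552]
contact_force: [1.0, 0.2, -0.1]
gripper_width: 74.2
```

```bash
python3 - <<'E'
from h import *
st()
d=cam('wrist'); save(d,'18_wrist',None,1.2)
d=cam('top'); save(d,'18_top',None,1.4)
pose=np.load('case.npy');print(pose)
plan((505,225,250),np.radians(-165))
E
```

```text
t 30.5 p [ 518.6 -120.7  228.5] xax [-0. -0. -1.] jawyaw 167.21 F [ 1.   0.2 -0.1] T [ 0.04 -0.15  0.02] w 74.2 j [ 0.08  0.23 -0.22  0.   -1.12 -0.3 ]
[5.11818615e+02 3.04111290e+02 2.63516685e-01]
d [-0.0169  0.0931  0.3337] w [-27.73  -0.11   0.82] dist 346.9
```

View pics/18_wrist.png

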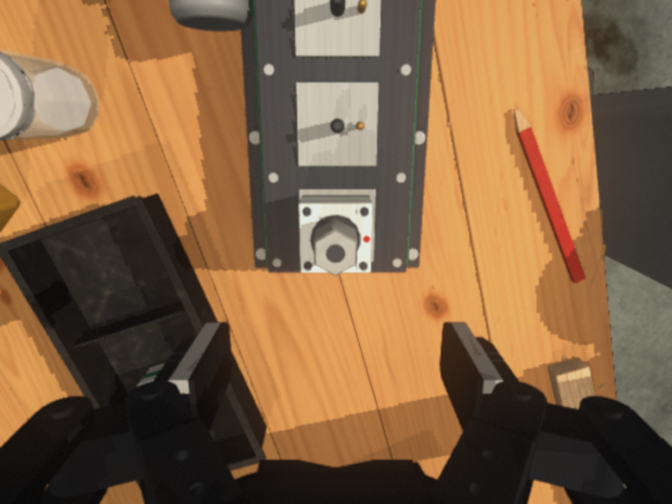

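View pics/18_top.png

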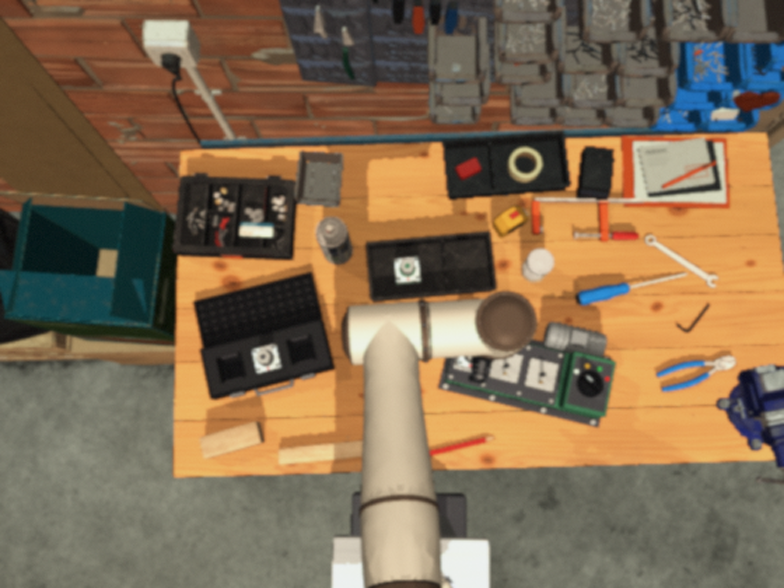

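```bash
python3 - <<'E'
from h import *
plan((515,260,250),np.radians(-165))
E
```

```text
d [-0.0168  0.091   0.3701] w [-27.73  -0.11   0.82] dist 381.5
```

>>> arm_command(
  rows=[
    {"dx":-0.01,"dy":0.008,"dz":0.03,"wx":-2,"wy":0,"wz":0,"gripper":-1},
    {"dx":-0.015,"dy":0.02,"dz":0.075,"wx":-5,"wy":0,"wz":0.2,"gripper":-1},
    {"dx":-0.018,"dy":0.033,"dz":0.12,"wx":-9,"wy":0,"wz":0.4,"gripper":-1},
    {"dx":-0.018,"dy":0.045,"dz":0.165,"wx":-13,"wy":0,"wz":0.5,"gripper":-1},
    {"dx":-0.018,"dy":0.058,"dz":0.21,"wx":-17,"wy":0,"wz":0.6,"gripper":-1},
    {"dx":-0.018,"dy":0.07,"dz":0.255,"wx":-21,"wy":0,"wz":0.7,"gripper":-1},
    {"dx":-0.018,"dy":0.082,"dz":0.3,"wx":-25,"wy":-0.1,"wz":0.8,"gripper":-1},
    {"dx":-0.018,"dy":0.088,"dz":0.34,"wx":-27.7,"wy":-0.1,"wz":0.8,"gripper":-1},
  ],
)

```text
clock: 31.4
position: [510.7, 232.2, 251.3]
ee_rot: [0.562, -0.429, -0.562, -0.43]
contact_force: [0.3, -0.2, 0.3]
gripper_width: 85.4
```

```bash
python3 - <<'E'
from h import *
st()
d=cam('wrist'); save(d,'19_wrist',None,1.4);np.savez('w19.npz',**d)
st()
E
```

```text
t 31.4 p [510.7 232.2 251.3] xax [ 0.001  0.    -1.   ] jawyaw -164.83 F [ 0.3 -0.2  0.3] T [ 0.01 -0.09  0.06] w 85.4 j [ 0.72  0.26 -0.12  0.   -1.19 -0.45]
t 31.45 p [512.  237.  250.7] xax [ 0.002  0.002 -1.   ] jawyaw -164.56 F [2.7 2.4 0.2] T [ 0.32 -0.29 -0.01] w 85.7 j [ 0.72  0.27 -0.12  0.   -1.19 -0.45]
```

View pics/19_wrist.png

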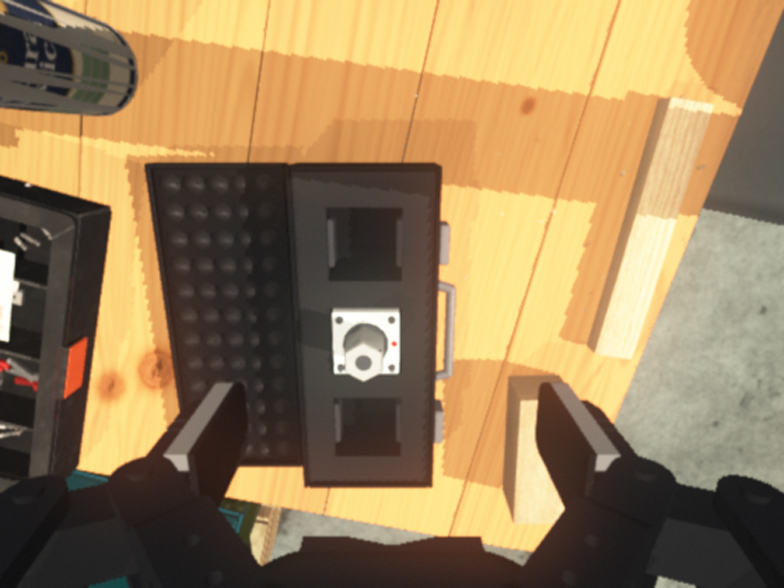

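```bash
cat > f4.py <<'E'
from h import *
d=dict(np.load('w19.npz'));g=cv2.cvtColor(d['img'],cv2.COLOR_RGB2GRAY)
M=np.array([(25,-25,46),(-25,-25,46),(-25,25,46),(25,25,46)])
p=np.array([(332,309),(400,309),(400,374),(334,375)])/1.4-.15
p2=cv2.cornerSubPix(g,np.ascontiguousarray(p.astype(np.float32).reshape(-1,1,2)),(3,3),(-1,-1),(3,50,.01))[:,0]
for q in (p,p2):
    r=least_squares(lambda x:(proj(d,S2W(x,M))-q).ravel(),[508,303,.25]);print(r.x,np.degrees(r.x[2]),np.sqrt((r.fun**2).mean()))
pose=r.x
# walls: -y and +y ends of case rim z=46
print(proj(d,S2W(pose,[(54,-131,46),(-54,-131,46),(-54,131,46),(54,131,46),(0,0,80)]))*1.4)
plan((pose[0],pose[1],130),pose[2]-np.pi)
E
python3 f4.py
```

```text
[5.11319530e+02 3.03481049e+02 2.68021790e-01] 15.356517393863092 1.125937298654572
[5.11943781e+02 3.03712645e+02 2.66235555e-01] 15.254173632796771 0.5759938911794724
[[282.64116372 163.54621955]
 [441.58256466 163.24637046]
 [432.75756775 487.36024545]
 [303.53078999 487.50205295]
 [362.94359427 361.14525387]]
d [ 0.1209 -0.0173  0.0642] w [0.18 0.07 0.17] dist 138.0
```

Case unmoved (b at ≈ (511.9, 303.8)). Approach.

>>> arm_command(
  rows=[
    {"dx":0.015,"dy":-0.003,"dz":0.01,"wx":0,"wy":0,"wz":0,"gripper":-1},
    {"dx":0.04,"dy":-0.007,"dz":0.025,"wx":0,"wy":0,"wz":0,"gripper":-1},
    {"dx":0.065,"dy":-0.011,"dz":0.04,"wx":0,"wy":0,"wz":0,"gripper":-1},
    {"dx":0.09,"dy":-0.015,"dz":0.055,"wx":0,"wy":0,"wz":0,"gripper":-1},
    {"dx":0.11,"dy":-0.0173,"dz":0.063,"wx":0.2,"wy":0,"wz":0.2,"gripper":-0.8},
    {"dx":0.12,"dy":-0.0173,"dz":0.064,"wx":0.2,"wy":0,"wz":0.2,"gripper":-0.5},
    {"dx":0.12,"dy":-0.0173,"dz":0.064,"wx":0.2,"wy":0,"wz":0.2,"gripper":-0.2},
    {"dx":0.12,"dy":-0.0173,"dz":0.064,"wx":0.2,"wy":0,"wz":0.2,"gripper":-0.2},
  ],
)

```text
clock: 32.25
position: [512.4, 303.3, 131.6]
ee_rot: [-0.562, 0.429, 0.562, 0.43]
contact_force: [0.3, 0.3, 1.0]
gripper_width: 51.1
```

```bash
python3 - <<'E'
from h import *
st()
plan((512,303.8,54),np.radians(15.2-180))
d=cam('wrist'); save(d,'20_wrist',None,1.2)
st()
E
```

```text
t 32.25 p [512.4 303.3 131.6] xax [ 0.     0.001 -1.   ] jawyaw -164.77 F [0.3 0.3 1. ] T [ 0.01 -0.    0.04] w 51.1 j [ 0.81  0.42 -0.2  -0.   -0.95 -0.54]
d [0.0776 0.0003 0.0005] w [0.03 0.08 0.03] dist 77.6
t 32.3 p [512.6 303.4 132.1] xax [ 0.001  0.002 -1.   ] jawyaw -164.78 F [0.1 0.3 0.1] T [-0.02  0.    0.01] w 51.3 j [ 0.81  0.42 -0.2  -0.   -0.95 -0.54]
```

View pics/20_wrist.png

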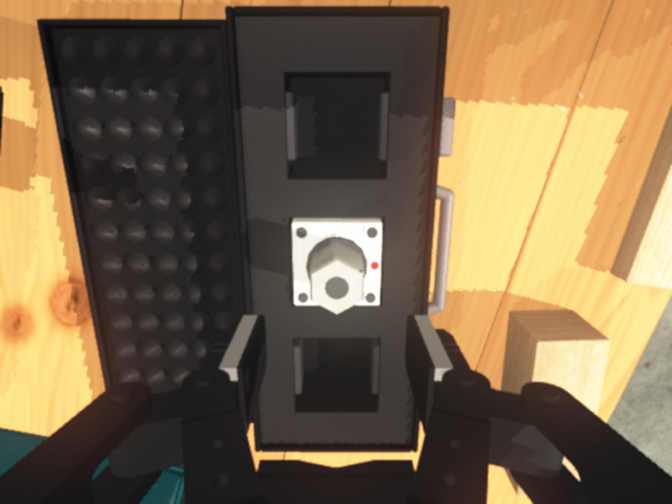

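>>> arm_command(
  rows=[
    {"dx":0.012,"dy":0,"dz":0,"wx":0,"wy":0,"wz":0,"gripper":-0.2},
    {"dx":0.03,"dy":0,"dz":0,"wx":0,"wy":0,"wz":0,"gripper":-0.2},
    {"dx":0.048,"dy":0,"dz":0,"wx":0,"wy":0,"wz":0,"gripper":-0.2},
    {"dx":0.064,"dy":0.0003,"dz":0.0005,"wx":0,"wy":0,"wz":0,"gripper":-0.2},
    {"dx":0.073,"dy":0.0003,"dz":0.0005,"wx":0,"wy":0,"wz":0,"gripper":-0.2},
    {"dx":0.0765,"dy":0.0003,"dz":0.0005,"wx":0,"wy":0,"wz":0,"gripper":0},
    {"dx":0.0765,"dy":0.0003,"dz":0.0005,"wx":0,"wy":0,"wz":0,"gripper":0.2},
    {"dx":0.0765,"dy":0.0003,"dz":0.0005,"wx":0,"wy":0,"wz":0,"gripper":0.4},
  ],
)

```text
clock: 33.1
position: [512.1, 303.9, 56.2]
ee_rot: [-0.561, 0.429, 0.562, 0.43]
contact_force: [-1.3, -0.3, 0.9]
gripper_width: 29.1
```

>>> arm_command(
  rows=[
    {"dx":0,"dy":0,"dz":0,"wx":0,"wy":0,"wz":0,"gripper":1},
    {"dx":0,"dy":0,"dz":0,"wx":0,"wy":0,"wz":0,"gripper":1},
    {"dx":0,"dy":0,"dz":0,"wx":0,"wy":0,"wz":0,"gripper":1},
    {"dx":0,"dy":0,"dz":0,"wx":0,"wy":0,"wz":0,"gripper":1},
    {"dx":0,"dy":0,"dz":0,"wx":0,"wy":0,"wz":0,"gripper":1},
    {"dx":0,"dy":0,"dz":0,"wx":0,"wy":0,"wz":0,"gripper":1},
    {"dx":0,"dy":0,"dz":0,"wx":0,"wy":0,"wz":0,"gripper":1},
    {"dx":0,"dy":0,"dz":0,"wx":0,"wy":0,"wz":0,"gripper":1},
  ],
)

```text
clock: 33.9
position: [512.0, 303.9, 56.3]
ee_rot: [-0.561, 0.429, 0.562, 0.43]
contact_force: [-1.3, 0.8, -1.9]
gripper_width: 29.3
```

```bash
python3 - <<'E'
from h import *
st()
E
```

```text
t 33.9 p [512.  303.9  56.3] xax [ 0.     0.002 -1.   ] jawyaw -164.79 F [-1.3  0.8 -1.9] T [-0.06  0.43 -0.02] w 29.3 j [ 0.81  0.51 -0.28 -0.   -0.78 -0.54]
```

Gripped. Wiggle out.

>>> arm_command(
  rows=[
    {"dx":-0.001,"dy":0,"dz":0.001,"wx":1.5,"wy":0,"wz":0,"gripper":1},
    {"dx":-0.002,"dy":0,"dz":-0.001,"wx":-1.5,"wy":0,"wz":0,"gripper":1},
    {"dx":-0.003,"dy":0,"dz":0.001,"wx":1.5,"wy":0,"wz":0,"gripper":1},
    {"dx":-0.004,"dy":0,"dz":-0.001,"wx":-1.5,"wy":0,"wz":0,"gripper":1},
    {"dx":-0.005,"dy":0,"dz":0.001,"wx":1.5,"wy":0,"wz":0,"gripper":1},
    {"dx":-0.006,"dy":0,"dz":-0.001,"wx":-1.5,"wy":0,"wz":0,"gripper":1},
    {"dx":-0.007,"dy":0,"dz":0.001,"wx":1.5,"wy":0,"wz":0,"gripper":1},
    {"dx":-0.008,"dy":0,"dz":0,"wx":0,"wy":0,"wz":0,"gripper":1},
  ],
)

```text
clock: 34.7
position: [511.8, 303.8, 63.1]
ee_rot: [-0.561, 0.429, 0.562, 0.43]
contact_force: [1.4, 1.2, -11.2]
gripper_width: 29.2
```

```bash
python3 - <<'E'
from h import *
st()
E
```

```text
t 34.7 p [511.8 303.8  63.1] xax [-0.     0.002 -1.   ] jawyaw -164.76 F [  1.4   1.2 -11.2] T [ 0.45 -0.39 -0.16] w 29.2 j [ 0.81  0.5  -0.27 -0.   -0.8  -0.54]
```

>>> arm_command(
  rows=[
    {"dx":-0.001,"dy":0,"dz":0.001,"wx":1.5,"wy":0,"wz":0,"gripper":1},
    {"dx":-0.0025,"dy":0,"dz":-0.001,"wx":-1.5,"wy":0,"wz":0,"gripper":1},
    {"dx":-0.004,"dy":0,"dz":0.001,"wx":1.5,"wy":0,"wz":0,"gripper":1},
    {"dx":-0.0055,"dy":0,"dz":-0.001,"wx":-1.5,"wy":0,"wz":0,"gripper":1},
    {"dx":-0.007,"dy":0,"dz":0.001,"wx":1.5,"wy":0,"wz":0,"gripper":1},
    {"dx":-0.0085,"dy":0,"dz":-0.001,"wx":-1.5,"wy":0,"wz":0,"gripper":1},
    {"dx":-0.01,"dy":0,"dz":0.001,"wx":1.5,"wy":0,"wz":0,"gripper":1},
    {"dx":-0.011,"dy":0,"dz":0,"wx":0,"wy":0,"wz":0,"gripper":1},
  ],
)

```text
clock: 35.5
position: [511.7, 303.9, 73.7]
ee_rot: [-0.561, 0.429, 0.563, 0.43]
contact_force: [1.8, 2.2, -11.4]
gripper_width: 29.3
```

>>> arm_command(
  rows=[
    {"dx":-0.0015,"dy":-0.0005,"dz":0.001,"wx":1.5,"wy":0,"wz":0,"gripper":1},
    {"dx":-0.003,"dy":-0.0005,"dz":-0.001,"wx":-1.5,"wy":0,"wz":0,"gripper":1},
    {"dx":-0.0045,"dy":-0.0005,"dz":0.001,"wx":1.5,"wy":0,"wz":0,"gripper":1},
    {"dx":-0.006,"dy":-0.0005,"dz":-0.001,"wx":-1.5,"wy":0,"wz":0,"gripper":1},
    {"dx":-0.0075,"dy":-0.0005,"dz":0.001,"wx":1.5,"wy":0,"wz":0,"gripper":1},
    {"dx":-0.009,"dy":-0.0005,"dz":-0.001,"wx":-1.5,"wy":0,"wz":0,"gripper":1},
    {"dx":-0.0105,"dy":-0.0005,"dz":0.001,"wx":1.5,"wy":0,"wz":0,"gripper":1},
    {"dx":-0.012,"dy":-0.0005,"dz":0,"wx":0,"wy":0,"wz":0,"gripper":1},
  ],
)

```text
clock: 36.3
position: [512.8, 304.8, 87.0]
ee_rot: [-0.562, 0.428, 0.563, 0.43]
contact_force: [0.4, 0.3, -2.8]
gripper_width: 28.9
```

>>> arm_command(
  rows=[
    {"dx":-0.0015,"dy":0,"dz":0.001,"wx":1,"wy":0,"wz":0,"gripper":1},
    {"dx":-0.003,"dy":0,"dz":-0.001,"wx":-1,"wy":0,"wz":0,"gripper":1},
    {"dx":-0.0045,"dy":0,"dz":0.001,"wx":1,"wy":0,"wz":0,"gripper":1},
    {"dx":-0.006,"dy":0,"dz":-0.001,"wx":-1,"wy":0,"wz":0,"gripper":1},
    {"dx":-0.008,"dy":0,"dz":0,"wx":0,"wy":0,"wz":0,"gripper":1},
    {"dx":-0.01,"dy":0,"dz":0,"wx":0,"wy":0,"wz":0,"gripper":1},
    {"dx":-0.012,"dy":0,"dz":0,"wx":0,"wy":0,"wz":0,"gripper":1},
    {"dx":-0.012,"dy":0,"dz":0,"wx":0,"wy":0,"wz":0,"gripper":1},
  ],
)

```text
clock: 37.1
position: [513.0, 305.0, 99.6]
ee_rot: [-0.562, 0.427, 0.563, 0.43]
contact_force: [0.2, 0.1, -2.3]
gripper_width: 28.9
```

```bash
python3 - <<'E'
from h import *
st()
d=cam('wrist'); save(d,'21_wrist',None,1.2)
plan((500,150,200),np.radians(-178))
E
```

```text
t 37.1 p [513.  305.   99.6] xax [ 0.002  0.004 -1.   ] jawyaw -164.64 F [ 0.2  0.1 -2.3] T [-0.01 -0.03  0.01] w 28.9 j [ 0.81  0.46 -0.24 -0.   -0.87 -0.54]
d [-0.1013  0.0532 -0.1456] w [13.36  0.19  0.13] dist 185.2
```

View pics/21_wrist.png

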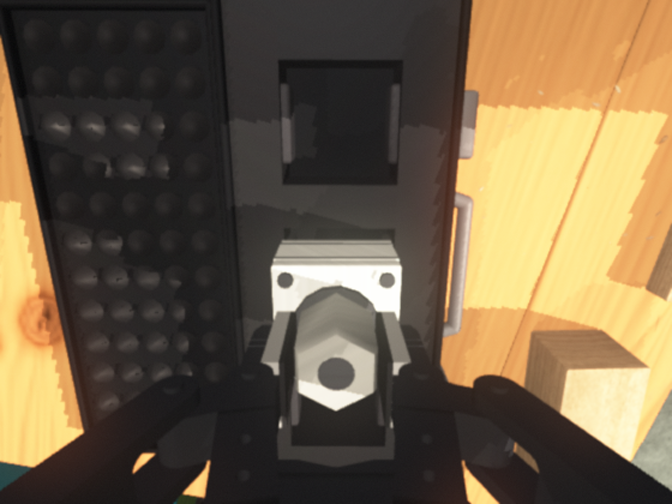

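>>> arm_command(
  rows=[
    {"dx":-0.015,"dy":0,"dz":0,"wx":0,"wy":0,"wz":0,"gripper":1},
    {"dx":-0.035,"dy":0,"dz":0,"wx":0,"wy":0,"wz":0,"gripper":1},
    {"dx":-0.06,"dy":0.002,"dz":-0.005,"wx":1,"wy":0,"wz":0,"gripper":1},
    {"dx":-0.085,"dy":0.007,"dz":-0.02,"wx":2,"wy":0.1,"wz":0.1,"gripper":1},
    {"dx":-0.1,"dy":0.018,"dz":-0.05,"wx":5,"wy":0.2,"wz":0.1,"gripper":1},
    {"dx":-0.101,"dy":0.03,"dz":-0.085,"wx":8,"wy":0.2,"wz":0.1,"gripper":1},
    {"dx":-0.101,"dy":0.043,"dz":-0.12,"wx":11,"wy":0.2,"wz":0.1,"gripper":1},
    {"dx":-0.101,"dy":0.053,"dz":-0.146,"wx":13.4,"wy":0.2,"wz":0.1,"gripper":1},
  ],
)

```text
clock: 37.95
position: [499.5, 147.8, 199.8]
ee_rot: [0.508, -0.492, -0.508, -0.492]
contact_force: [0.1, -0.2, -2.9]
gripper_width: 29.2
```

```bash
python3 - <<'E'
from h import *
st()
a=np.array((518.85,-120.6));p=a-75*np.array((.2225,.975));print(p)
plan((p[0],p[1],200),np.radians(-192.85))
E
```

```text
t 37.95 p [499.5 147.8 199.8] xax [ 0. -0. -1.] jawyaw -178.2 F [ 0.1 -0.2 -2.9] T [-0.03 -0.05 -0.04] w 29.2 j [ 0.6   0.23 -0.29  0.   -1.04 -0.57]
[ 502.1625 -193.725 ]
d [-1.000e-04  8.100e-03 -3.414e-01] w [ 1.465e+01 -1.000e-02  0.000e+00] dist 341.5
```

>>> arm_command(
  rows=[
    {"dx":0,"dy":0,"dz":-0.035,"wx":1,"wy":0,"wz":0,"gripper":1},
    {"dx":0,"dy":0.002,"dz":-0.08,"wx":3,"wy":0,"wz":0,"gripper":1},
    {"dx":0,"dy":0.003,"dz":-0.125,"wx":5,"wy":0,"wz":0,"gripper":1},
    {"dx":0,"dy":0.004,"dz":-0.17,"wx":7,"wy":0,"wz":0,"gripper":1},
    {"dx":0,"dy":0.005,"dz":-0.215,"wx":9.5,"wy":0,"wz":0,"gripper":1},
    {"dx":0,"dy":0.006,"dz":-0.26,"wx":12,"wy":0,"wz":0,"gripper":1},
    {"dx":0,"dy":0.007,"dz":-0.305,"wx":13.5,"wy":0,"wz":0,"gripper":1},
    {"dx":0,"dy":0.008,"dz":-0.341,"wx":14.6,"wy":0,"wz":0,"gripper":1},
  ],
)

```text
clock: 38.75
position: [501.7, -195.6, 199.9]
ee_rot: [-0.441, 0.553, 0.44, 0.553]
contact_force: [0.6, -0.2, -2.7]
gripper_width: 29.2
```

>>> arm_command(
  rows=[
    {"dx":0,"dy":0,"dz":0,"wx":0,"wy":0,"wz":0,"gripper":1},
    {"dx":0,"dy":0,"dz":0,"wx":0,"wy":0,"wz":0,"gripper":1},
    {"dx":0,"dy":0,"dz":0,"wx":0,"wy":0,"wz":0,"gripper":1},
    {"dx":0,"dy":0,"dz":0,"wx":0,"wy":0,"wz":0,"gripper":1},
    {"dx":0,"dy":0,"dz":0,"wx":0,"wy":0,"wz":0,"gripper":1},
    {"dx":0,"dy":0,"dz":0,"wx":0,"wy":0,"wz":0,"gripper":1},
    {"dx":0,"dy":0,"dz":0,"wx":0,"wy":0,"wz":0,"gripper":1},
    {"dx":0,"dy":0,"dz":0,"wx":0,"wy":0,"wz":0,"gripper":1},
  ],
)

```text
clock: 39.55
position: [501.8, -195.3, 199.9]
ee_rot: [-0.441, 0.553, 0.441, 0.553]
contact_force: [0.3, -0.0, -2.0]
gripper_width: 28.9
```

```bash
python3 - <<'E'
from h import *
st()
plan((502.2,-193.7,128),np.radians(-192.85))
d=cam('wrist'); save(d,'22_crop',(200,190,360,360),4);save(d,'22_wrist',None,1.4);np.savez('w22.npz',**d)
E
```

```text
t 39.55 p [ 501.8 -195.3  199.9] xax [ 0. -0. -1.] jawyaw 167.1 F [ 0.3 -0.  -2. ] T [-0.    0.01  0.01] w 28.9 j [-0.07  0.26 -0.25  0.   -1.05 -0.16]
d [ 0.0719 -0.      0.0017] w [-0.05 -0.01  0.01] dist 71.9
```

View pics/22_crop.png

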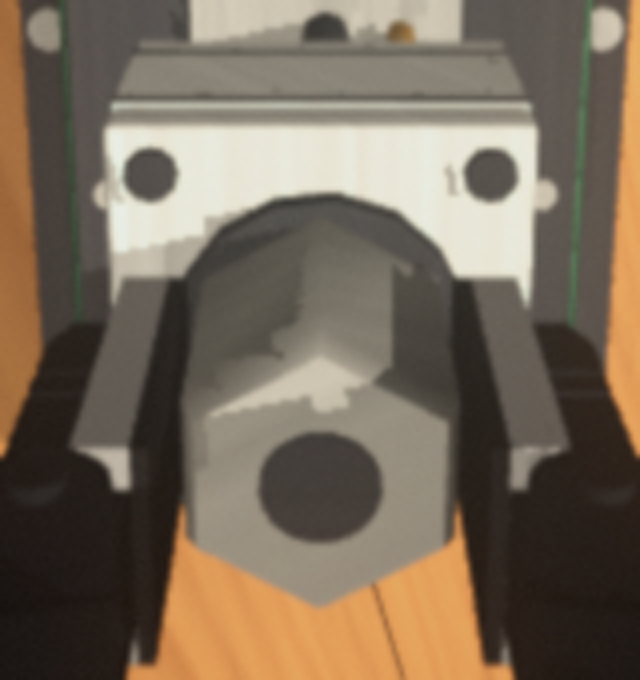

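View pics/22_wrist.png

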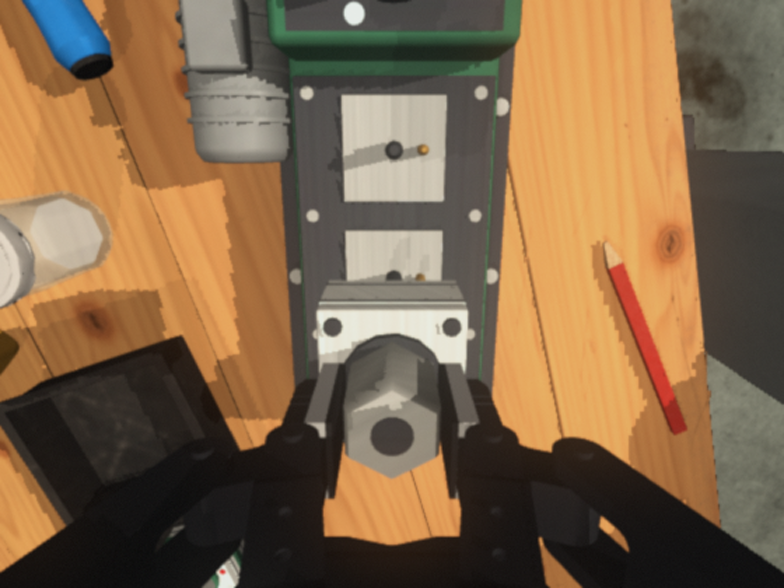

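>>> arm_command(
  rows=[
    {"dx":0.015,"dy":0,"dz":0,"wx":0,"wy":0,"wz":0,"gripper":1},
    {"dx":0.03,"dy":0,"dz":0.001,"wx":0,"wy":0,"wz":0,"gripper":1},
    {"dx":0.045,"dy":0,"dz":0.0017,"wx":0,"wy":0,"wz":0,"gripper":1},
    {"dx":0.06,"dy":0,"dz":0.0017,"wx":0,"wy":0,"wz":0,"gripper":1},
    {"dx":0.069,"dy":0,"dz":0.0017,"wx":0,"wy":0,"wz":0,"gripper":1},
    {"dx":0.072,"dy":0,"dz":0.0017,"wx":0,"wy":0,"wz":0,"gripper":1},
    {"dx":0.072,"dy":0,"dz":0.0017,"wx":0,"wy":0,"wz":0,"gripper":1},
    {"dx":0.072,"dy":0,"dz":0.0017,"wx":0,"wy":0,"wz":0,"gripper":1},
  ],
)

```text
clock: 40.4
position: [502.8, -193.9, 128.6]
ee_rot: [-0.441, 0.553, 0.44, 0.553]
contact_force: [0.6, -0.0, -3.1]
gripper_width: 29.4
```

```bash
python3 - <<'E'
from h import *
st()
plan((502.2,-193.7,116),np.radians(-192.85))
E
```

```text
t 40.4 p [ 502.8 -193.9  128.6] xax [ 0.002 -0.001 -1.   ] jawyaw 167.11 F [ 0.6 -0.  -3.1] T [ 0.   -0.06 -0.03] w 29.4 j [-0.07  0.34 -0.35  0.   -0.88 -0.16]
d [0.0126 0.0006 0.0001] w [-0.04 -0.02  0.1 ] dist 12.7
```

>>> arm_command(
  rows=[
    {"dx":0,"dy":0.0007,"dz":0,"wx":0,"wy":0,"wz":0.1,"gripper":1},
    {"dx":0.001,"dy":0.0007,"dz":0,"wx":0,"wy":0,"wz":0.1,"gripper":1},
    {"dx":0.003,"dy":0.0007,"dz":0,"wx":0,"wy":0,"wz":0.1,"gripper":1},
    {"dx":0.005,"dy":0.0007,"dz":0,"wx":0,"wy":0,"wz":0.1,"gripper":1},
    {"dx":0.007,"dy":0.0007,"dz":0,"wx":0,"wy":0,"wz":0.1,"gripper":1},
    {"dx":0.009,"dy":0.0007,"dz":0,"wx":0,"wy":0,"wz":0.1,"gripper":1},
    {"dx":0.011,"dy":0.0007,"dz":0,"wx":0,"wy":0,"wz":0.1,"gripper":1},
    {"dx":0.0125,"dy":0.0007,"dz":0,"wx":0,"wy":0,"wz":0.1,"gripper":1},
  ],
)

```text
clock: 41.2
position: [502.1, -193.7, 115.9]
ee_rot: [-0.441, 0.553, 0.441, 0.553]
contact_force: [0.2, 0.0, -2.6]
gripper_width: 28.8
```

```bash
python3 - <<'E'
from h import *
st()
E
```

```text
t 41.2 p [ 502.1 -193.7  115.9] xax [-0. -0. -1.] jawyaw 167.11 F [ 0.2  0.  -2.6] T [-0.01  0.02 -0.03] w 28.8 j [-0.07  0.35 -0.36  0.   -0.85 -0.16]
```

>>> arm_command(
  rows=[
    {"dx":0.001,"dy":0,"dz":0,"wx":0,"wy":0,"wz":0,"gripper":1},
    {"dx":0.003,"dy":0,"dz":0,"wx":0,"wy":0,"wz":0,"gripper":1},
    {"dx":0.005,"dy":0,"dz":0,"wx":0,"wy":0,"wz":0,"gripper":1},
    {"dx":0.007,"dy":0,"dz":0,"wx":0,"wy":0,"wz":0,"gripper":1},
    {"dx":0.009,"dy":0,"dz":0,"wx":0,"wy":0,"wz":0,"gripper":1},
    {"dx":0.01,"dy":0,"dz":0,"wx":0,"wy":0,"wz":0,"gripper":1},
    {"dx":0.011,"dy":0,"dz":0,"wx":0,"wy":0,"wz":0,"gripper":1},
    {"dx":0.011,"dy":0,"dz":0,"wx":0,"wy":0,"wz":0,"gripper":1},
  ],
)

```text
clock: 42.0
position: [502.0, -193.7, 104.7]
ee_rot: [-0.441, 0.553, 0.441, 0.553]
contact_force: [-0.1, 0.5, -2.0]
gripper_width: 29.2
```

```bash
python3 - <<'E'
from h import *
st()
E
```

```text
t 42.0 p [ 502.  -193.7  104.7] xax [-0.001 -0.    -1.   ] jawyaw 167.1 F [-0.1  0.5 -2. ] T [-0.01  0.01 -0.03] w 29.2 j [-0.07  0.37 -0.37  0.   -0.83 -0.16]
```

>>> arm_command(
  rows=[
    {"dx":0.001,"dy":0,"dz":0,"wx":0,"wy":0,"wz":0,"gripper":1},
    {"dx":0.003,"dy":0,"dz":0,"wx":0,"wy":0,"wz":0,"gripper":1},
    {"dx":0.005,"dy":0,"dz":0,"wx":0,"wy":0,"wz":0,"gripper":1},
    {"dx":0.006,"dy":0,"dz":0,"wx":0,"wy":0,"wz":0,"gripper":1},
    {"dx":0.007,"dy":0,"dz":0,"wx":0,"wy":0,"wz":0,"gripper":1},
    {"dx":0.008,"dy":0,"dz":0,"wx":0,"wy":0,"wz":0,"gripper":1},
    {"dx":0.009,"dy":0,"dz":0,"wx":0,"wy":0,"wz":0,"gripper":1},
    {"dx":0.009,"dy":0,"dz":0,"wx":0,"wy":0,"wz":0,"gripper":1},
  ],
)

```text
clock: 42.8
position: [501.9, -193.9, 97.3]
ee_rot: [-0.441, 0.553, 0.441, 0.553]
contact_force: [-3.0, 0.6, 7.8]
gripper_width: 29.0
```

```bash
python3 - <<'E'
from h import *
st()
E
```

```text
t 42.8 p [ 501.9 -193.9   97.3] xax [-0.001 -0.001 -1.   ] jawyaw 167.14 F [-3.   0.6  7.8] T [0.48 1.03 0.  ] w 29.0 j [-0.07  0.38 -0.38  0.   -0.81 -0.16]
```

Seated at 97.3. Release and rise.

>>> arm_command(
  rows=[
    {"dx":0,"dy":0,"dz":0,"wx":0,"wy":0,"wz":0,"gripper":0.25},
    {"dx":0,"dy":0,"dz":0,"wx":0,"wy":0,"wz":0,"gripper":0.1},
    {"dx":0,"dy":0,"dz":0,"wx":0,"wy":0,"wz":0,"gripper":0},
    {"dx":-0.004,"dy":0,"dz":0,"wx":0,"wy":0,"wz":0,"gripper":-0.1},
    {"dx":-0.02,"dy":0,"dz":0,"wx":0,"wy":0,"wz":0,"gripper":-0.1},
    {"dx":-0.05,"dy":0,"dz":0,"wx":0,"wy":0,"wz":0,"gripper":-0.1},
    {"dx":-0.09,"dy":0,"dz":0,"wx":0,"wy":0,"wz":0,"gripper":-0.5},
    {"dx":-0.13,"dy":0,"dz":0,"wx":0,"wy":0,"wz":0,"gripper":-1},
  ],
)

```text
clock: 43.6
position: [501.7, -193.8, 228.6]
ee_rot: [-0.441, 0.553, 0.441, 0.552]
contact_force: [1.2, -0.2, -0.3]
gripper_width: 73.9
```

```bash
python3 - <<'E'
from h import *
st()
d=cam('wrist'); save(d,'23_wrist',None,1.2)
d=cam('top');e=d; save(d,'23_top',(130,130,250,300),3.5)
# white: bar world dir = yaw+1.05 ; jaw +90
a=np.load('stand.npy')[2]+1.05+np.pi/2;print(np.degrees(a))
plan((465.6,-352.3,200),a)
E
```

```text
t 43.6 p [ 501.7 -193.8  228.6] xax [-0.001 -0.001 -1.   ] jawyaw 167.14 F [ 1.2 -0.2 -0.3] T [-0.03 -0.11  0.01] w 73.9 j [-0.07  0.24 -0.21  0.   -1.12 -0.16]
137.30563212560813
d [ 0.0341  0.0044 -0.1624] w [29.9   0.13  0.75] dist 166.0
```

View pics/23_wrist.png

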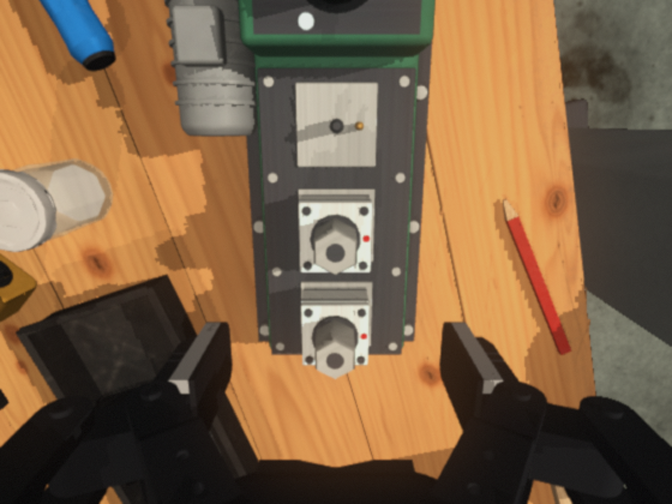

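View pics/23_top.png

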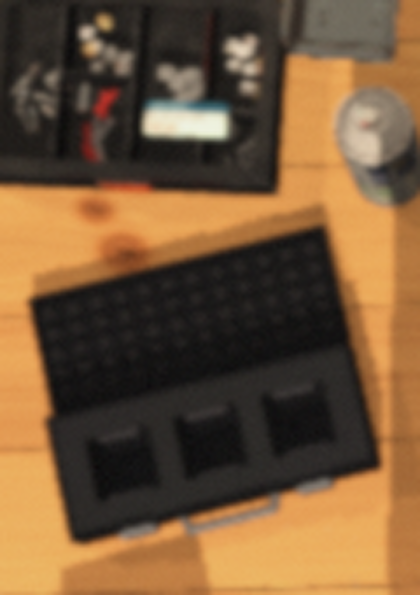

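>>> arm_command(
  rows=[
    {"dx":0,"dy":0,"dz":-0.015,"wx":4,"wy":0,"wz":0,"gripper":-1},
    {"dx":0,"dy":0.001,"dz":-0.04,"wx":9,"wy":0,"wz":0.2,"gripper":-1},
    {"dx":0,"dy":0.002,"dz":-0.07,"wx":14,"wy":0,"wz":0.4,"gripper":-1},
    {"dx":0.005,"dy":0.003,"dz":-0.1,"wx":19,"wy":0,"wz":0.6,"gripper":-1},
    {"dx":0.015,"dy":0.004,"dz":-0.13,"wx":24,"wy":0.1,"wz":0.7,"gripper":-1},
    {"dx":0.025,"dy":0.0044,"dz":-0.15,"wx":28,"wy":0.1,"wz":0.75,"gripper":-1},
    {"dx":0.034,"dy":0.0044,"dz":-0.1624,"wx":29.9,"wy":0.1,"wz":0.75,"gripper":-1},
    {"dx":0.034,"dy":0.0044,"dz":-0.1624,"wx":29.9,"wy":0.1,"wz":0.75,"gripper":-1},
  ],
)

```text
clock: 44.5
position: [464.5, -352.8, 198.2]
ee_rot: [-0.282, 0.649, 0.284, 0.647]
contact_force: [0.4, 0.6, -0.0]
gripper_width: 85.1
```

```bash
python3 - <<'E'
from h import *
st()
plan((465.6,-352.3,106),np.radians(137.3))
E
```

```text
t 44.5 p [ 464.5 -352.8  198.2] xax [-0.003  0.002 -1.   ] jawyaw 137.2 F [ 0.4  0.6 -0. ] T [-0.02  0.05  0.05] w 85.1 j [-0.37  0.34 -0.14 -0.   -1.09 -0.37]
d [ 0.0922 -0.0008  0.0012] w [-0.1  -0.03 -0.21] dist 92.2
```

>>> arm_command(
  rows=[
    {"dx":0.02,"dy":0,"dz":0,"wx":0,"wy":0,"wz":0,"gripper":-1},
    {"dx":0.04,"dy":-0.0008,"dz":0.001,"wx":0,"wy":0,"wz":-0.2,"gripper":-1},
    {"dx":0.06,"dy":-0.0008,"dz":0.0012,"wx":-0.1,"wy":0,"wz":-0.2,"gripper":-0.6},
    {"dx":0.08,"dy":-0.0008,"dz":0.0012,"wx":-0.1,"wy":0,"wz":-0.2,"gripper":-0.3},
    {"dx":0.089,"dy":-0.0008,"dz":0.0012,"wx":-0.1,"wy":0,"wz":-0.2,"gripper":0},
    {"dx":0.092,"dy":-0.0008,"dz":0.0012,"wx":-0.1,"wy":0,"wz":-0.2,"gripper":0.3},
    {"dx":0.092,"dy":-0.0008,"dz":0.0012,"wx":-0.1,"wy":0,"wz":-0.2,"gripper":1},
    {"dx":0.092,"dy":-0.0008,"dz":0.0012,"wx":-0.1,"wy":0,"wz":-0.2,"gripper":1},
  ],
)

```text
clock: 45.3
position: [465.6, -351.7, 107.1]
ee_rot: [-0.284, 0.648, 0.284, 0.648]
contact_force: [-0.5, 3.7, 0.6]
gripper_width: 10.6
```

>>> arm_command(
  rows=[
    {"dx":0,"dy":0,"dz":0,"wx":0,"wy":0,"wz":0,"gripper":1},
    {"dx":0,"dy":0,"dz":0,"wx":0,"wy":0,"wz":0,"gripper":1},
    {"dx":0,"dy":0,"dz":0,"wx":0,"wy":0,"wz":0,"gripper":1},
    {"dx":0,"dy":0,"dz":0,"wx":0,"wy":0,"wz":0,"gripper":1},
    {"dx":0,"dy":0,"dz":0,"wx":0,"wy":0,"wz":0,"gripper":1},
    {"dx":0,"dy":0,"dz":0,"wx":0,"wy":0,"wz":0,"gripper":1},
    {"dx":0,"dy":0,"dz":0,"wx":0,"wy":0,"wz":0,"gripper":1},
    {"dx":0,"dy":0,"dz":0,"wx":0,"wy":0,"wz":0,"gripper":1},
  ],
)

```text
clock: 46.1
position: [465.6, -351.7, 107.1]
ee_rot: [-0.284, 0.648, 0.284, 0.648]
contact_force: [-0.7, 1.2, -2.3]
gripper_width: 10.8
```

```bash
python3 - <<'E'
from h import *
st()
E
```

```text
t 46.1 p [ 465.6 -351.7  107.1] xax [-0.  0. -1.] jawyaw 137.32 F [-0.7  1.2 -2.3] T [ 0.28  0.03 -0.02] w 10.8 j [-0.37  0.43 -0.26 -0.   -0.88 -0.38]
```

>>> arm_command(
  rows=[
    {"dx":0,"dy":0,"dz":0,"wx":6,"wy":0,"wz":0,"gripper":1},
    {"dx":0,"dy":0,"dz":0,"wx":12,"wy":0,"wz":0,"gripper":1},
    {"dx":0,"dy":0,"dz":0,"wx":18,"wy":0,"wz":0,"gripper":1},
    {"dx":0,"dy":0,"dz":0,"wx":24,"wy":0,"wz":0,"gripper":1},
    {"dx":0,"dy":0,"dz":0,"wx":30,"wy":0,"wz":0,"gripper":1},
    {"dx":0,"dy":0,"dz":0,"wx":36,"wy":0,"wz":0,"gripper":1},
    {"dx":0,"dy":0,"dz":0,"wx":41,"wy":0,"wz":0,"gripper":1},
    {"dx":0,"dy":0,"dz":0,"wx":45,"wy":0,"wz":0,"gripper":1},
  ],
)

```text
clock: 46.9
position: [465.9, -352.3, 107.1]
ee_rot: [-0.014, 0.707, 0.013, 0.707]
contact_force: [-0.8, -1.2, -3.4]
gripper_width: 11.0
```

```bash
python3 - <<'E'
from h import *
st()
plan((465.6,-352,107),np.load('stand.npy')[2]+1.05-1.4+np.pi/2)
E
```

```text
t 46.9 p [ 465.9 -352.3  107.1] xax [ 0.    -0.001 -1.   ] jawyaw 92.17 F [-0.8 -1.2 -3.4] T [-0.59  0.01  0.02] w 11.0 j [-0.37  0.43 -0.26  0.   -0.88 -1.16]
d [ 0.0001  0.0003 -0.0003] w [3.508e+01 3.000e-02 4.000e-02] dist 0.5
```

>>> arm_command(
  rows=[
    {"dx":0,"dy":0,"dz":0,"wx":6,"wy":0,"wz":0,"gripper":1},
    {"dx":0,"dy":0,"dz":0,"wx":12,"wy":0,"wz":0,"gripper":1},
    {"dx":0,"dy":0,"dz":0,"wx":18,"wy":0,"wz":0,"gripper":1},
    {"dx":0,"dy":0,"dz":0,"wx":24,"wy":0,"wz":0,"gripper":1},
    {"dx":0,"dy":0,"dz":0,"wx":30,"wy":0,"wz":0,"gripper":1},
    {"dx":0,"dy":0,"dz":0,"wx":34,"wy":0,"wz":0,"gripper":1},
    {"dx":0,"dy":0,"dz":0,"wx":35,"wy":0,"wz":0,"gripper":1},
    {"dx":0,"dy":0,"dz":0,"wx":35,"wy":0,"wz":0,"gripper":1},
  ],
)

```text
clock: 47.7
position: [465.7, -352.9, 107.1]
ee_rot: [0.199, 0.678, -0.2, 0.679]
contact_force: [-0.3, -2.7, -2.5]
gripper_width: 10.7
```

>>> arm_command(
  rows=[
    {"dx":0,"dy":0,"dz":0,"wx":0,"wy":0,"wz":0,"gripper":0.3},
    {"dx":0,"dy":0,"dz":0,"wx":0,"wy":0,"wz":0,"gripper":-0.1},
    {"dx":0,"dy":0,"dz":0,"wx":0,"wy":0,"wz":0,"gripper":-0.3},
    {"dx":-0.02,"dy":0,"dz":0,"wx":0,"wy":0,"wz":0,"gripper":-0.5},
    {"dx":-0.05,"dy":0,"dz":0,"wx":0,"wy":0,"wz":0,"gripper":-1},
    {"dx":-0.09,"dy":0,"dz":0,"wx":0,"wy":0,"wz":0,"gripper":-1},
    {"dx":-0.14,"dy":0,"dz":0,"wx":0,"wy":0,"wz":0,"gripper":-1},
    {"dx":-0.18,"dy":0,"dz":0,"wx":0,"wy":0,"wz":0,"gripper":-1},
  ],
)

```text
clock: 48.5
position: [466.1, -352.8, 290.7]
ee_rot: [0.198, 0.677, -0.2, 0.68]
contact_force: [1.6, -0.1, -0.0]
gripper_width: 85.5
```

```bash
python3 - <<'E'
from h import *
st()
plan((480,-100,330),np.radians(97))
E
```

```text
t 48.5 p [ 466.1 -352.8  290.7] xax [ 0.003 -0.003 -1.   ] jawyaw 57.27 F [ 1.6 -0.1 -0. ] T [-0.06 -0.08  0.06] w 85.5 j [-0.37  0.28  0.    0.   -1.29 -1.77]
d [-0.0401  0.2201 -0.1248] w [-39.73   0.22   0.16] dist 256.2
```

Move aside (up and toward centre) to check everything from the fixed cameras.

>>> arm_command(
  rows=[
    {"dx":-0.015,"dy":0.02,"dz":-0.012,"wx":-4,"wy":0,"wz":0,"gripper":-1},
    {"dx":-0.03,"dy":0.05,"dz":-0.03,"wx":-9,"wy":0,"wz":0,"gripper":-1},
    {"dx":-0.04,"dy":0.085,"dz":-0.048,"wx":-15,"wy":0,"wz":0,"gripper":-1},
    {"dx":-0.04,"dy":0.12,"dz":-0.068,"wx":-21,"wy":0,"wz":0,"gripper":-1},
    {"dx":-0.04,"dy":0.155,"dz":-0.088,"wx":-28,"wy":0,"wz":0,"gripper":-1},
    {"dx":-0.04,"dy":0.185,"dz":-0.105,"wx":-34,"wy":0,"wz":0,"gripper":-1},
    {"dx":-0.04,"dy":0.21,"dz":-0.12,"wx":-39,"wy":0,"wz":0,"gripper":-1},
    {"dx":-0.04,"dy":0.22,"dz":-0.125,"wx":-40,"wy":0,"wz":0,"gripper":-1},
  ],
)

```text
clock: 49.3
position: [479.7, -97.9, 330.6]
ee_rot: [-0.048, 0.704, 0.045, 0.707]
contact_force: [0.3, -0.7, 0.9]
gripper_width: 85.2
```

```bash
python3 - <<'E'
from h import *
st()
d=cam('scene'); save(d,'24_scene',None,1.4);save(d,'24_sceneb',(250,230,450,400),4)
d=cam('wrist'); save(d,'24_wrist',None,1.2)
d=cam('top'); save(d,'24_top',None,1.4);save(d,'24_topb',(250,150,450,310),4)
E
```

```text
t 49.3 p [479.7 -97.9 330.6] xax [ 0.005 -0.003 -1.   ] jawyaw 97.53 F [ 0.3 -0.7  0.9] T [-0.02  0.01 -0.04] w 85.2 j [ 0.13  0.09 -0.14  0.   -1.34 -1.57]
```

View pics/24_sceneb.png

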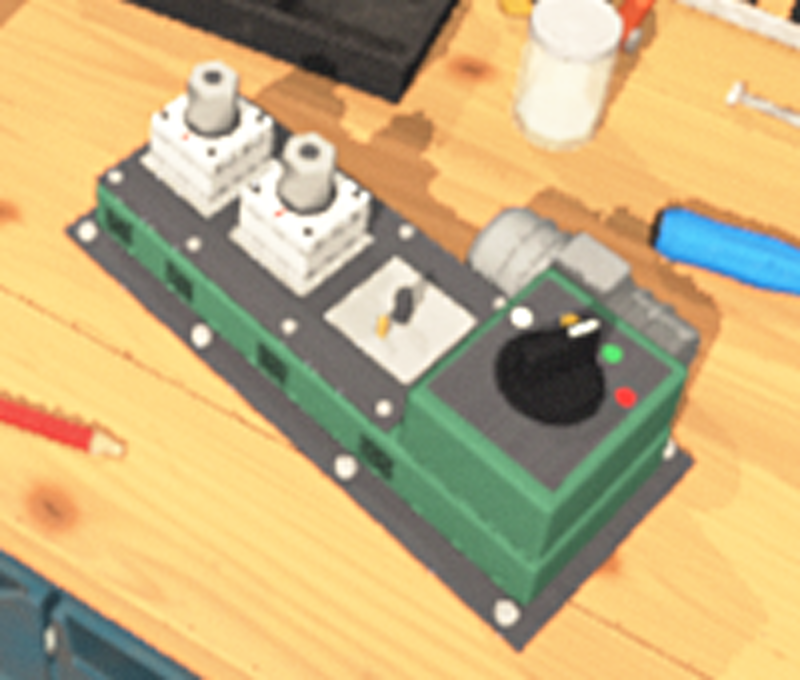

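View pics/24_top.png

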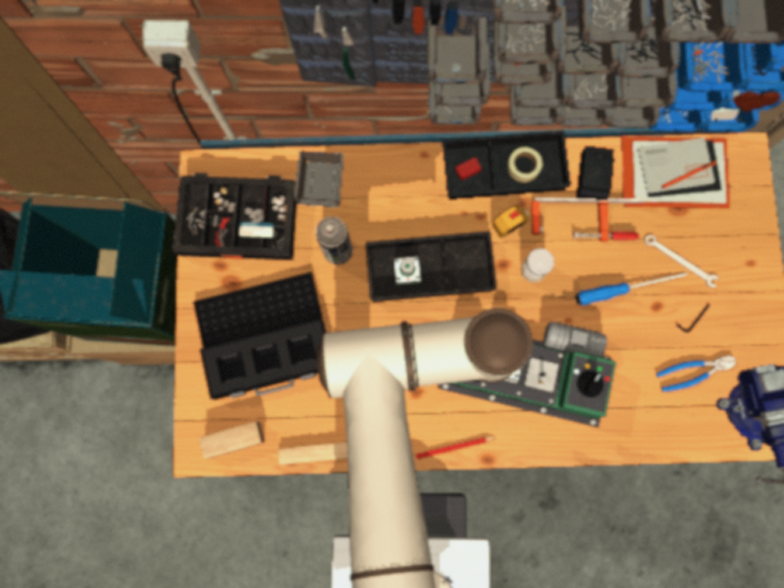

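View pics/24_wrist.png

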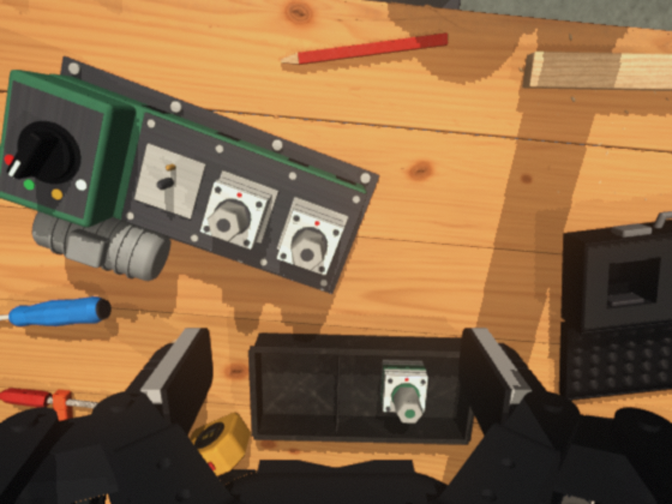

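View pics/24_scene.png

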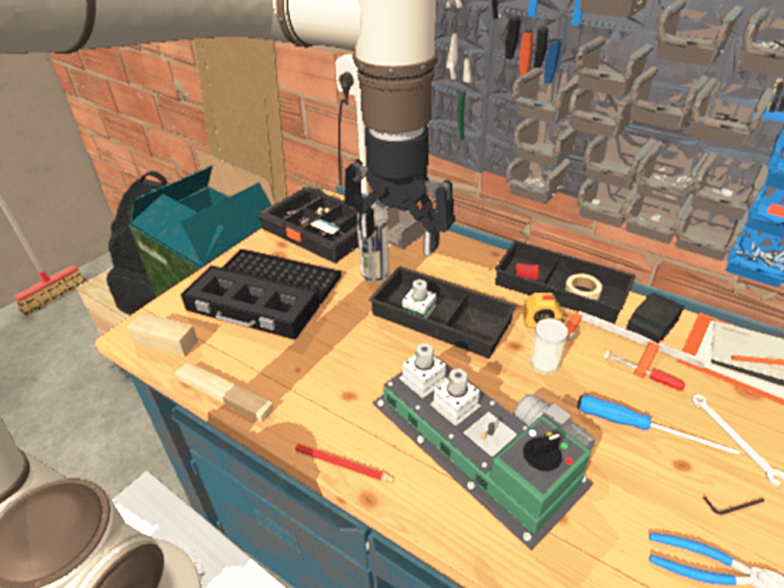

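```bash
python3 - <<'E'
from h import *
p=np.load('stand.npy')
for n,s in (('scene',1),('wrist',1),('top',1)):
    d=cam(n)
    for q in (0.7,1.4,2.1):
        a=1.05-q; P=[(r*np.cos(a),-164.3+r*np.sin(a),128) for r in (7,21)]
        print(n,q,np.round(proj(d,S2W(p,P)),1).tolist())
    if n=='scene': save(d,'25_scene',(370,295,420,345),10)
    if n=='wrist': save(d,'25_wrist',(0,100,80,160),8)
E
```

```text
scene 0.7 [[389.8, 311.0], [391.9, 305.7]]
scene 1.4 [[391.9, 312.6], [398.1, 310.3]]
scene 2.1 [[392.5, 314.7], [400.1, 316.7]]
wrist 0.7 [[23.4, 139.5], [26.5, 154.1]]
wrist 1.4 [[18.3, 137.8], [11.5, 149.0]]
wrist 2.1 [[14.9, 133.4], [1.1, 135.9]]
top 0.7 [[423.5, 270.2], [422.7, 265.1]]
top 1.4 [[425.3, 270.6], [427.9, 266.3]]
top 2.1 [[426.4, 272.0], [431.2, 270.6]]
```

View pics/25_scene.png

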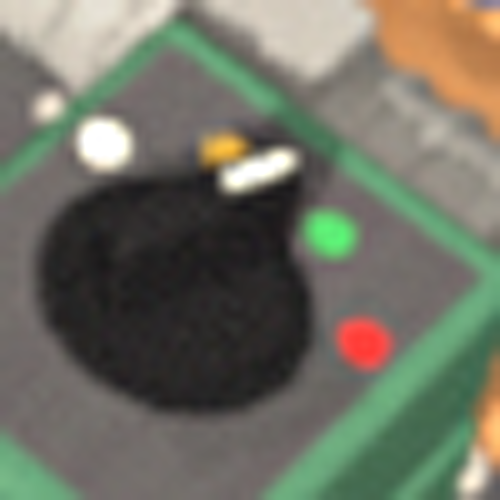

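View pics/25_wrist.png

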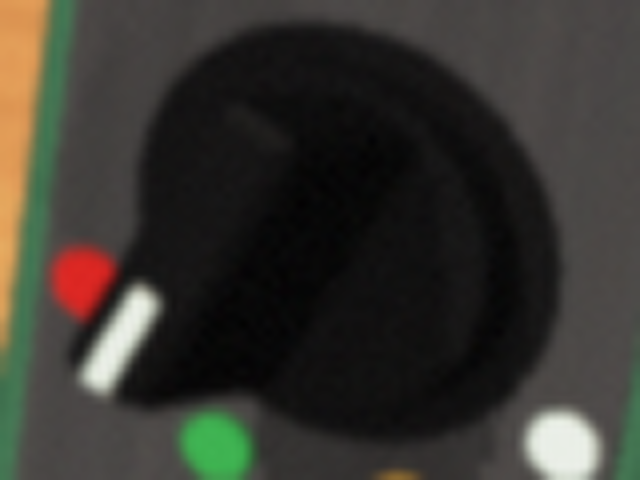

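```bash
python3 - <<'E'
from h import *
print(arm.job_done()); st()
E
```

```text
the job is handed in; nothing more can be done
None
the job is handed in; nothing more can be done
```

The changeover is done and handed in after about 50 s of robot time.

**What I did**
- I turned the selector from yellow to white first.
- I then stood the green-banded gearhead upright in the tray's larger compartment.
- Only two fresh gearheads were present, a and b. I wiggled each out of the foam with a steady pull of about 11–13 N.
- I lowered a onto the left spindle and b onto the middle one. Both went down over shaft and pin with no sign of contact until they met the seat.
- Last, I turned the selector to green.

**Last checks**
- **Seating:** both gearheads stopped at the expected fully-home height, with the tool tip at 97.1 and 97.3 mm against 97.1 expected. The pictures show both flat on their seats with the red dots on the −x side.
- **Selector:** the pointer line matches the green setting in both the scene and wrist views.
- **Surroundings:** the finished gearhead, jar and spray can are standing. The fit taken just before pulling b put the case where it was. It looked flat and unmoved in the later pictures too, and I saw no knock to case or tray.

The wrist camera's calibration disagreed with the gripped position by about 1.5–2 mm, so I took the mounting positions partly from where the finished gearhead had been gripped. No check failed.

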